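Close a clamping jaw and lock it with a hex key

TASK

Push the fixture's sliding jaw along until it holds the wooden block tight against the fence. Then take the larger T-handle hex key from its stand, put it fully home in the jaw's recessed socket screw, and only then turn the screw clockwise as far as it goes. Leave the key standing in the screw.

Things in the scene. Friction and masses are not known exactly. Their poses are not given: they have to be found in the camera images.
- fixture: Clamping fixture fixed to the table: dark steel base plate 205 x 110 x 12 mm (long side along its x axis, from x = -115 to +90 mm; z up). Origin on the table, on the plate's long centre line. Upright grey-painted fence at its -x end, 90 mm wide, its clamping face at x = -95 mm, its top 48 mm above the table. Two 12 mm high guide strips at y = -37 and +37 mm (8 mm wide, from x = -30 to +85 mm) flank the sliding jaw.
- jaw (a joint): Grey-painted block 56 (along the fixture's x) x 64 x 40 mm on the plate, its top 52 mm above the table, that slides along the fixture's x axis towards the fence. Value in m: 0 fully open (its clamping face then at fixture x = -13 mm, its back face at +43 mm), growing as it moves towards the fence, at most 0.055; 0.040 when it grips the 42 mm block against the fence. Stiff slide: needs about 6 N, does not spring back.
- jaw_back (a point): Centre of the jaw's back face (the face away from the fence), 32 mm above the table; moves with the jaw. Push it here towards the fence, i.e. along the fixture's -x axis; the plate behind it is clear for at least 45 mm. It is 28 mm behind the screw's axis.
- lock_screw (a joint): Steel socket-head cap screw with a dark socket, 26 mm head, upright in the middle of the jaw, its top sunk 2 mm below the jaw's top. Value in rad: grows clockwise seen from above; 1.2 is the stop (tight). It starts loose, at 0 to 0.3. Needs about 0.25 N m to turn and stays where it is left.
- screw_socket (a point): Centre of the floor of the screw's hex socket, 30 mm above the table; moves with jaw and screw, z up along the screw's axis. The socket is 20 mm deep (its mouth is 50 mm above the table), 15 mm across flats, with a 2 mm chamfered mouth; two opposite corners of the hexagon lie on this frame's x axis.
- wood_block: Loose softwood block 42 x 85 x 28 mm lying on the plate between fence and jaw, its 42 mm side (its x axis) along the fixture's x axis. Origin: centre of its underside.
- key_stand: Wooden stand 66 x 150 x 50 mm fixed to the table, long side along its y axis; origin at the centre of its underside. Two round holes, 19 mm wide, floors 14 mm above the table, at y = -45 and +45 mm; a hex key stands upright and loose in each.
- key_large: The key to use: T-handle hex key, 107 mm tall, 220 g, standing tip down. Origin: centre of its tip; z up along the steel shank, which is a hexagon 14 mm across flats with two opposite corners on the x axis; tip chamfered 2.5 mm. The black grip bar on top is 110 mm long along x, 18 mm wide along y, and spans 85 to 107 mm above the tip. Its hexagon fits the socket in any of six turns, 60 degrees apart, with 1 mm clearance (about 8 degrees of play each way).
- key_small: The wrong key: the same make but 10 mm across flats, bar 78 x 15 x 18 mm, 103 mm tall; origin at its tip. Not needed; it would spin in the socket.
There are look-alikes about, which are no part of the job. Leave any purple or red look-alike of the key_large alone.

How it is judged (in metres and radians):
On the way, in this order (a step that is already met when the one before it is completed fails the run):
1. the jaw is pushed up, the wooden block tight between it and the fence (value of joint jaw above 0.0375 m and x of wood_block in the frame of fixture below -0.0705 m and z of wood_block in the frame of fixture below 0.016 m and y of wood_block in the frame of fixture between -0.03 and 0.03 m), for 0.2 s.
2. the large key is fully home in the screw's socket, the screw not yet turned (value of joint jaw above 0.0375 m and value of joint lock_screw below 0.45 rad and z of key_large in the frame of screw_socket below 0.003 m and horizontal distance between key_large and screw_socket below 0.003 m and angle between key_large's own z axis and vertical below 0.15 rad), for 0.2 s.
3. the screw is turned tight with the key fully home (value of joint jaw above 0.0375 m and value of joint lock_screw above 1.1 rad and z of key_large in the frame of screw_socket below 0.003 m and horizontal distance between key_large and screw_socket below 0.003 m and angle between key_large's own z axis and vertical below 0.15 rad), for 0.2 s.
At the end, for the whole second after the job is handed in: Jaw joint above 0.0375 m (within 2.5 mm of gripping), block flat on the plate, between fence and jaw; lock screw past 1.1 rad; the large key left at rest in the socket, tip within 3 mm of the socket's floor and axis, leaning under 0.15 rad (all of step 3 and linear speed of key_large below 0.02 m/s and x of wood_block in the frame of fixture below -0.0705 m and z of wood_block in the frame of fixture below 0.016 m and y of wood_block in the frame of fixture between -0.03 and 0.03 m); the robot touches nothing.
It fails at once if the screw is turned while the large key is not fully home (value of joint lock_screw above 0.45 rad and z of key_large in the frame of screw_socket above 0.005 m).
It also fails if it takes over 69 s, if anything falls off the work surface, if the arm or the gripper's body presses on something with over 40 N, if the wrist force passes 120 N, or if a joint passes its speed limit or range.

ROBOT

A 6-joint arm with a two-finger parallel gripper is mounted at the origin on a cart in front of the work surface, level with it; the furniture and walls round the work are solid. World frame = base frame: x ahead of the robot, y to its left, z up, the work surface at z = 0. Lengths are in mm, angles in rad, forces in N, time in s.
With the tool pointing down it reaches from about 350 to 975 mm from the base axis. Payload 7.1 kg.
Tool frame: the origin (TCP) lies at the very end of the fingers, on their centre line; the grasp point (between the pads) lies ctrl.hold_point_z behind it (ctrl.hold_point_z is the distance from the TCP to the grasp point, in mm); z points along the fingers, y is the line along which they close (so a half turn about z gives the same grasp; the last joint's range is limited). The gripper opens to 88 mm and grips with 3 to 60 N. Pads are 20 mm wide; open, the fingers measure 115 mm over their backs; the gripper's body (75 mm by 178 mm) begins 61 mm behind the grasp point.
Start: joints at [-1.206, 0.423, 1.63, -0, 1.089, -0.019], TCP at [234.045, -579.506, 222.675] pointing down, gripper open.
Joint ranges: [-3, 3], [-0.9, 2.11], [0.09, 2.58], [-1.31, 4.45], [0.11, 2.69], [-2.54, 2.54]. Speed limits (rad/s): [2.39, 2.39, 3.01, 3.14, 3.14, 3.14].

INTERFACE

Orientations are given as a rotation vector (axis times angle).
In Python, from workcell import ctrl gives the robot as it stands. The module is installed in compiled form; this text tells all that it offers.
- The arm moves only by the shell command python3 -m creep 'ROWS'. ROWS is JSON, a list of rows, each an object with "translation": the shift along the tool's x, y, z in mm, a list of three; "angular": the turn, a rotation vector about the tool's x, y, z in rad, a list of three; "jaw": the opening, from 0 (shut) to 1 (fully open). A call has exactly 8 rows; each row is the pose to reach, as a shift and turn from the pose commanded when the call began, along the tool's axes at that moment; what a row does not reach only later rows make up. A row lasts 1/8 s, in which the tool goes at most 62.5 mm and 10.7 degrees, less where a joint would pass 70% of its speed; a pose out of reach is approached as far as the arm can. A call with a gripper value outside its range is refused whole. The fingers move at their own pace and stop on an object; the grip force is fixed at half the most. Time passes only in rows, so rows that repeat a pose let the fingers close, or fill a call up. It gives the time, the measured TCP pose, the force, the opening and the grip force at its end, in the units of the state.
- ctrl.get_obs(): the state, without advancing time (a new reading comes with each control period).
- ctrl.get_image(name): name is "scene" or "side" or "wrist"; returns the picture (400x640x3 uint8, red, green, blue); there is no depth.
- ctrl.camera_info(name): a dict with "camera_matrix" (3x3 intrinsics, pixels), "distortion" ([k1, k2, p1, p2, k3] as OpenCV has them; the pictures are not rectified), "world_from_camera" (4x4, takes a point from camera to world coordinates). Camera axes: x right, y up, looking along -z (the intrinsics and any distortion apply to the point x, -y, -z); pixel columns grow to the right and rows downward; lengths in mm; the calibration is good to about 2 mm. A picture is of the moment at which its call begins: read the wrist's pose just before it. camera_info takes no time and is no camera call; for the wrist camera it gives the pose at the moment of the call.
- ctrl.close_job(): hands the job in; it is judged then, once.
Trained networks look in the newest picture that a camera, given by its name, has taken for a name from the list of things; names that differ only in an ending like _2 or _b are one class to them, and where a whole thing is asked for, a point or a joint stands for the part that bears it (a point fixed in the world has none). Each returns a list of dicts, best first, with "score" (0 to 1); they miss things now and then, are a little off and sometimes report something else, mostly with a low value. They report only what shows in the picture. A call takes as long as a camera call. They do not tell look-alikes from the thing itself.
- ctrl.look_for(camera, label): "rect" ([left, top, right, bottom] in pixels, round what is visible of it).
The state is a dict: "t": time; "qpos": joint angles; "qvel": joint speeds; "joint_torque": joint torques, N m; "ee_pos": TCP position; "orientation": TCP orientation; "ft_force": force on the tool from outside, world axes, zero at the start; "moment": the same for the moment, N m; "width": finger opening in mm; "grasp_force": force on a finger pad.
Only numpy, scipy, OpenCV 4.12 (cv2) and the standard library are available. Lean on these libraries where they do the work, as an engineer would, in place of code of your own. Each camera call takes 0.05 s, during which the arm holds its last target. There are 200 camera calls.

## Working session

There is one attempt and no reset: what is moved stays moved. The work goes in short steps, Python scripts to look and compute and a shell command to move; the robot and the scene stay as the last step left them, time stands still between calls to the robot, and variables do not carry over. Pictures are saved under pics/ and viewed, at most 10 in all, crops included, and the job is handed in when it is done.

```bash
mkdir -p pics
cat > h.py <<'E'
import numpy as np, cv2
from workcell import ctrl
from scipy.spatial.transform import Rotation as R
def snap(n,name):
    im=ctrl.get_image(n); cv2.imwrite(f'pics/{name}.png',im[:,:,::-1]); return im
def ray(cam,uv,info=None):
    i=info or ctrl.camera_info(cam); K=np.array(i['camera_matrix']);D=np.array(i['distortion']);T=np.array(i['world_from_camera'])
    p=cv2.undistortPoints(np.array([[uv]],float),K,D)[0,0]
    d=T[:3,:3]@np.array([p[0],-p[1],-1.]); return T[:3,3],d
def at_z(cam,uv,z,info=None):
    o,d=ray(cam,uv,info); return o+d*(z-o[2])/d[2]
def proj(cam,P,info=None):
    i=info or ctrl.camera_info(cam); K=np.array(i['camera_matrix']);D=np.array(i['distortion']);T=np.linalg.inv(np.array(i['world_from_camera']))
    c=(np.atleast_2d(P)@T[:3,:3].T+T[:3,3])*[1,-1,-1]
    return cv2.projectPoints(c,np.zeros(3),np.zeros(3),K,D)[0][:,0]
E
python3 - <<'E'
from h import *
a=snap('scene','a1');b=snap('side','b1')
cv2.imwrite('pics/ab.png',np.vstack([a,b])[:,:,::-1][:, :])
o=ctrl.get_obs();print(o['t'],o['ee_pos'],o['orientation'],ctrl.hold_point_z,o['width'])
for c in('scene','side'):
    print(c,ctrl.camera_info(c)['world_from_camera'])
    for l in('fixture','jaw','lock_screw','wood_block','key_stand','key_large','key_small'):
        print(l,[(np.round(d['rect']),round(d['score'],2)) for d in ctrl.look_for(c,l)[:3]])
E
```

```text
0.1 [ 233.84993665 -579.06036105  221.96823928] [-3.08254415e+00 -5.98902991e-01  4.23669408e-04] 18.700000000000003 87.7826053351056
scene [[ 4.75308185e-01  3.60911829e-01 -8.02386927e-01 -6.51654363e+02]
 [-8.79364735e-01  2.24190717e-01 -4.20066882e-01 -5.29115938e+02]
 [ 2.82805938e-02  9.05251995e-01  4.23932817e-01  6.58921714e+02]
 [ 0.00000000e+00  0.00000000e+00  0.00000000e+00  1.00000000e+00]]
fixture [(array([375., 208., 454., 254.]), 0.72), (array([288., 166., 294., 196.]), 0.56)]
jaw [(array([399., 212., 421., 232.]), 0.78)]
lock_screw []
wood_block [(array([426., 221., 446., 242.]), 0.85)]
key_stand [(array([280., 187., 333., 213.]), 0.63)]
key_large [(array([287., 166., 296., 192.]), 0.49)]
key_small [(array([316., 176., 324., 195.]), 0.39)]
side [[-9.19049712e-01  1.32813798e-01 -3.71090450e-01  5.63536797e+01]
 [-3.94022220e-01 -3.32772602e-01  8.56743185e-01  9.70164421e+02]
 [-9.70141850e-03  9.33607461e-01  3.58166151e-01  4.31523756e+02]
 [ 0.00000000e+00  0.00000000e+00  0.00000000e+00  1.00000000e+00]]
fixture [(array([298., 156., 353., 194.]), 0.71)]
jaw [(array([316., 165., 339., 181.]), 0.95)]
lock_screw [(array([247., 182., 296., 217.]), 0.56)]
wood_block [(array([321., 162., 347., 177.]), 0.55)]
key_stand [(array([254., 197., 299., 242.]), 0.61)]
key_large [(array([269., 234., 305., 302.]), 0.82), (array([228., 208., 254., 263.]), 0.7), (array([247., 180., 299., 219.]), 0.67)]
key_small [(array([267., 174., 296., 201.]), 0.56)]
```

View pics/a1.png

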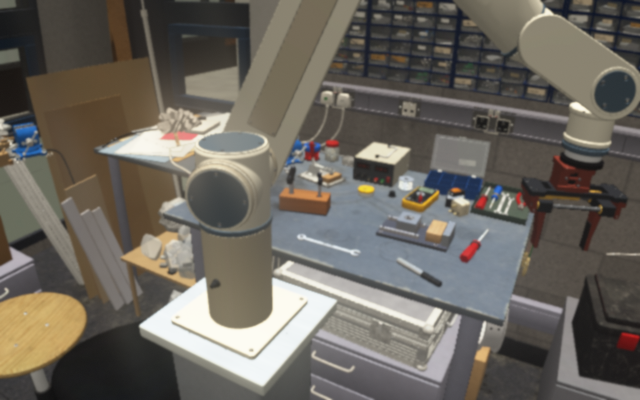

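View pics/b1.png

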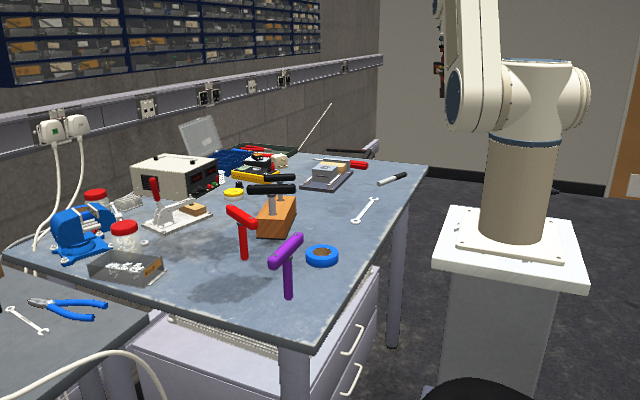

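The side view shows the stand at (277,215) with two black-barred keys at (272,188) and (278,177). The red (243,230) and purple (288,265) T-keys are look-alikes. The fixture is at (325,175) here and (415,230) in scene. I'll compute rough positions next.

Run:
```python
from h import *
def tri(u,v):
    (o1,d1),(o2,d2)=ray('scene',u),ray('side',v)
    A=np.stack([d1,-d2],1); s=np.linalg.lstsq(A,o2-o1,rcond=None)[0]
    p,q=o1+s[0]*d1,o2+s[1]*d2; return np.round((p+q)/2),round(np.linalg.norm(p-q),1)
print('jaw',tri((410,220),(328,172)),at_z('scene',(410,220),40),at_z('side',(328,172),40))
print('stand',tri((306,200),(277,217)),at_z('scene',(306,194),50),at_z('side',(277,203),50))
print('fix',at_z('scene',(415,232),5))
print('keyA',tri((291,169),(272,188)),'keyB',tri((320,178),(278,177)))
i=ctrl.camera_info('wrist');o=ctrl.get_obs();T=np.array(i['world_from_camera'])
Rt=R.from_rotvec(o['orientation']).as_matrix();print(Rt.round(3));print('cam in tool',(Rt.T@(T[:3,3]-o['ee_pos'])).round(1));print((Rt.T@T[:3,:3]).round(2),i['camera_matrix'])
```

```text
jaw (array([ 526., -200.,   41.]), np.float64(13.0)) [ 542.22043216 -197.47088818   40.        ] [ 517.49107454 -186.20686922   40.        ]
stand (array([523., 138.,  25.]), np.float64(8.1)) [521.83024243 136.25490995  50.        ] [528.19881148 121.28657275  50.        ]
fix [ 544.11130854 -216.14878785    5.        ]
keyA (array([507., 185., 120.]), np.float64(15.7)) keyB (array([536.,  96., 108.]), np.float64(0.0))
[[ 0.927  0.374  0.   ]
 [ 0.374 -0.927 -0.   ]
 [-0.     0.    -1.   ]]
cam in tool [  79.5    0.4 -162.2]
[[-0.    0.96  0.29]
 [ 1.    0.    0.  ]
 [ 0.    0.29 -0.96]] [[319.49587866   0.         325.4950473 ]
 [  0.         319.49587866 196.98714289]
 [  0.           0.           1.        ]]
```

```bash
python3 -m creep '[{"translation":[54,-27,-7],"angular":[0,0,0],"jaw":1},{"translation":[108,-55,-14],"angular":[0,0,0],"jaw":1},{"translation":[162,-82,-21],"angular":[0,0,0],"jaw":1},{"translation":[216,-110,-28],"angular":[0,0,0],"jaw":1},{"translation":[270,-137,-35],"angular":[0,0,0],"jaw":1},{"translation":[324,-165,-42],"angular":[0,0,0],"jaw":1},{"translation":[378,-192,-49],"angular":[0,0,0],"jaw":1},{"translation":[432,-220,-50],"angular":[0,0,0],"jaw":1}]'
python3 - <<'E'
from h import *
im=snap('wrist','w1');o=ctrl.get_obs();print(o['t'],o['ee_pos'],o['orientation'])
i=ctrl.camera_info('wrist')
for l in('fixture','jaw','lock_screw','wood_block'):
    for d in ctrl.look_for('wrist',l)[:2]:
        r=d['rect'];print(l,np.round(r),round(d['score'],2),at_z('wrist',((r[0]+r[2])/2,(r[1]+r[3])/2),50,i))
E
```

```text
t: 1.8
ee_pos: [553.7, -212.3, 273.6]
orientation: [3.083, 0.599, 0.002]
ft_force: [1.4, -0.6, -0.0]
width: 87.7
grasp_force: 0.0
1.85 [ 557.64938428 -207.2451662   273.47270783] [-3.08190414 -0.60362439 -0.00676386]
fixture [244. 114. 410. 241.] 0.68 [ 548.08923308 -213.36445045   50.        ]
jaw [273. 142. 339. 205.] 0.74 [ 543.04577542 -187.02167695   50.        ]
jaw [243. 112. 411. 240.] 0.56 [ 549.76935789 -212.27748007   50.        ]
lock_screw [298. 171. 316. 187.] 0.61 [ 536.73811795 -190.85872657   50.        ]
wood_block [339. 155. 394. 229.] 0.94 [ 549.24012238 -266.02297516   50.        ]
wood_block [273. 142. 336. 207.] 0.69 [ 540.89875969 -185.93015586   50.        ]
```

View pics/w1.png

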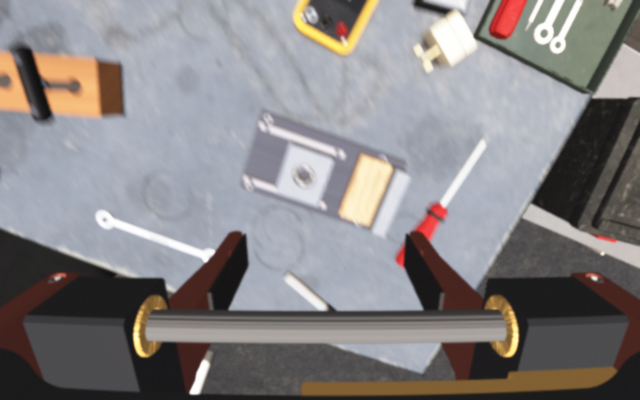

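The picture shows the fixture with its fence at the right (400,190), the block at (366,190), the jaw at (305,175) and the screw at (303,176). The stand is at the left. The arm was still settling, so I'll take a fresh crop for the fit.

Run:
```python
from h import *
import json
o=ctrl.get_obs();i=ctrl.camera_info('wrist');im=snap('wrist','w2');o2=ctrl.get_obs();print(o['t'],o['ee_pos'],o2['ee_pos'],o2['qvel'].round(3) if hasattr(o2['qvel'],'round') else '')
i={k:np.array(v).tolist() for k,v in i.items()};json.dump(i,open('w2.json','w'))
c=cv2.resize(im[95:255,225:425],None,fx=4,fy=3.75*4/3.75*0.9375,interpolation=cv2.INTER_CUBIC)
print(c.shape);cv2.imwrite('pics/w2c.png',cv2.resize(im[100:250,225:425],None,fx=4,fy=4,interpolation=cv2.INTER_CUBIC)[:,:,::-1])
```

```text
2.05 [ 551.88067949 -213.73013391  272.43612791] [ 551.55550052 -214.37074249  272.50522058] [-0.018 -0.002  0.003  0.    -0.001 -0.   ]
(600, 800, 3)
```

View pics/w2c.png

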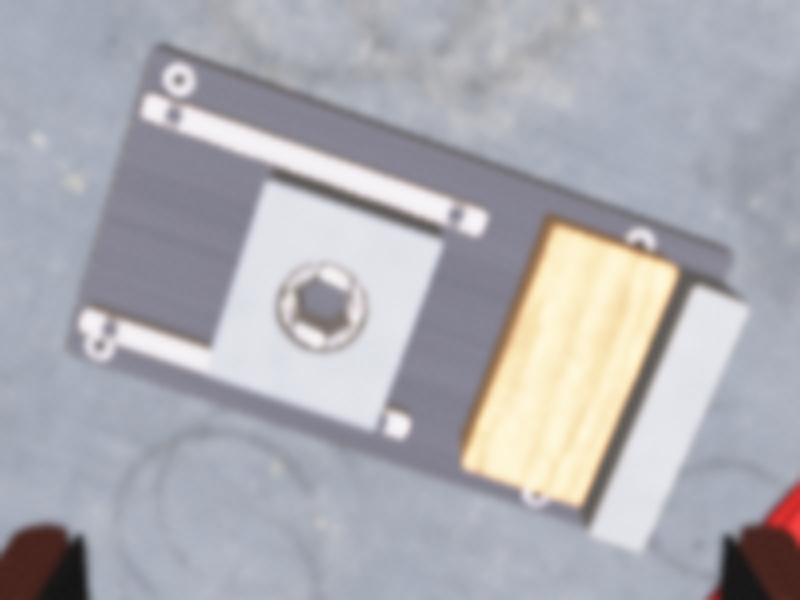

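```bash
cat > fit.py <<'E'
from h import *
import json
from scipy.optimize import least_squares
i=json.load(open('w2.json'))
M=[(90,55,12,70,350,0),(90,-55,12,157,45,0),(-115,-55,12,735,248,0),(43,-32,52,265,180,1),(43,32,52,210,372,1),(-13,-32,52,443,237,1),(-13,32,52,380,430,1),(15,0,50,322,307,1),(-95,-45,48,690,282,0),(-95,45,48,590,522,0),
(0,-42.5,40,0,0,2)]
M=np.array(M[:-1],float);uv=M[:,3:5]/4+[225,100]
def pts(q):
    x,y,a,j=q;P=M[:,:3].copy();P[:,0]-=j*M[:,5]
    P[:,:2]=P[:,:2]@np.array([[np.cos(a),np.sin(a)],[-np.sin(a),np.cos(a)]])+[x,y];return P
f=lambda q:(proj('wrist',pts(q),i)-uv).ravel()
s=least_squares(f,[548,-200,1.6,0],loss='soft_l1');print(s.x.round(3));print(f(s.x).reshape(-1,2).round(1))
x,y,a,j=s.x;w=lambda px,py:(x+px*np.cos(a)-py*np.sin(a),y+px*np.sin(a)+py*np.cos(a))
print('jawback',w(43-j,0),'screw',w(15-j,0),'screw final',w(-25,0))
B=[at_z('wrist',(u/4+225,v/4+100),40,i)[:2] for u,v in((550,217),(685,262),(465,467),(585,505))]
B=np.array(B)-[x,y];print('block in fix',(B@np.array([[np.cos(a),-np.sin(a)],[np.sin(a),np.cos(a)]])).round(1))
T=np.array(i['world_from_camera']);print(T[:3,3])
E
python3 fit.py; python3 -c "
from h import *
o=ctrl.get_obs();print(o['ee_pos'],o['orientation'])"
```

```text
[ 533.594 -206.64     1.624    3.86 ]
[[-1.6  1.3]
 [-1.6 -0.5]
 [ 1.   0. ]
 [ 0.6 -0.3]
 [-0.8  0.3]
 [ 0.3  0.5]
 [-0.8 -0.4]
 [ 0.5 -0.4]
 [ 1.5 -0.8]
 [ 0.   2.9]]
jawback (np.float64(531.513738581744), np.float64(-167.55507974744512)) screw (np.float64(533.0020266194068), np.float64(-195.51549817630539)) screw final (np.float64(534.9229749750531), np.float64(-231.60429177330641))
block in fix [[-46.7 -47.2]
 [-91.9 -47.9]
 [-49.7  39.1]
 [-92.   38.9]]
[ 625.83160094 -184.21814123  434.6635079 ]
[ 551.55550052 -214.37074249  272.50522058] [-3.08404417e+00 -5.98497694e-01  9.91067591e-04]
```

```bash
python3 -m creep '[{"translation":[5,-44,10],"angular":[0,0,0.165],"jaw":0},{"translation":[11,-88,30],"angular":[0,0,0.33],"jaw":0},{"translation":[11,-88,85],"angular":[0,0,0.33],"jaw":0},{"translation":[11,-88,140],"angular":[0,0,0.33],"jaw":0},{"translation":[11,-88,190],"angular":[0,0,0.33],"jaw":0},{"translation":[11,-88,225],"angular":[0,0,0.33],"jaw":0},{"translation":[11,-88,247],"angular":[0,0,0.33],"jaw":0},{"translation":[11,-88,247],"angular":[0,0,0.33],"jaw":0}]'
python3 - <<'E'
from h import *
o=ctrl.get_obs();i=ctrl.camera_info('wrist');im=snap('wrist','w3');o=ctrl.get_obs();print(o['t'],o['ee_pos'],R.from_rotvec(o['orientation']).as_matrix().round(3),o['ft_force'],o['width'])
E
```

```text
t: 3.1
ee_pos: [527.6, -129.1, 24.3]
orientation: [-3.14, -0.081, 0.005]
ft_force: [-0.3, -0.0, 0.3]
width: 11.1
grasp_force: 0.0
3.15 [ 528.63510461 -129.16417224   25.47143487] [[ 0.999  0.052 -0.001]
 [ 0.052 -0.999  0.   ]
 [-0.001 -0.    -1.   ]] [ 0.86989387 -0.05252169  0.52863127] 7.24844567456571
```

View pics/w3.png

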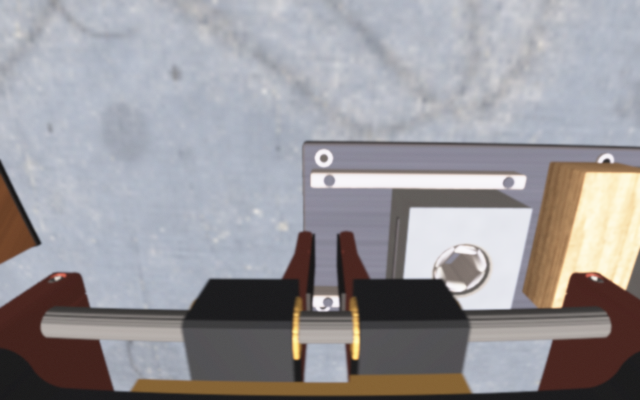

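The fingers are behind the jaw and centred between the strips (rows 181 and 302, tip at about row 245). Now I'll push along tool +y.

```bash
python3 -m creep '[{"translation":[0,10,0],"angular":[0,0,0],"jaw":0},{"translation":[0,20,0],"angular":[0,0,0],"jaw":0},{"translation":[0,28,0],"angular":[0,0,0],"jaw":0},{"translation":[0,35,0],"angular":[0,0,0],"jaw":0},{"translation":[0,42,0],"angular":[0,0,0],"jaw":0},{"translation":[0,48,0],"angular":[0,0,0],"jaw":0},{"translation":[0,54,0],"angular":[0,0,0],"jaw":0},{"translation":[0,57,0],"angular":[0,0,0],"jaw":0}]'
```

```text
t: 4.15
ee_pos: [532.7, -184.7, 26.3]
orientation: [-3.14, -0.083, -0.0]
ft_force: [0.2, 6.8, 5.1]
width: 0.2
grasp_force: 3.3
```

```bash
python3 -m creep '[{"translation":[0,1,0],"angular":[0,0,0],"jaw":0},{"translation":[0,2,0],"angular":[0,0,0],"jaw":0},{"translation":[0,2,0],"angular":[0,0,0],"jaw":0},{"translation":[0,2,0],"angular":[0,0,0],"jaw":0},{"translation":[0,2,0],"angular":[0,0,0],"jaw":0},{"translation":[0,2,0],"angular":[0,0,0],"jaw":0},{"translation":[0,2,0],"angular":[0,0,0],"jaw":0},{"translation":[0,2,0],"angular":[0,0,0],"jaw":0}]'
```

```text
t: 5.15
ee_pos: [532.8, -186.6, 26.2]
orientation: [-3.14, -0.084, -0.0]
ft_force: [1.0, 4.8, 3.7]
width: 0.1
grasp_force: 2.7
```

```bash
python3 -m creep '[{"translation":[0,1,0],"angular":[0,0,0],"jaw":0},{"translation":[0,2,0],"angular":[0,0,0],"jaw":0},{"translation":[0,3,0],"angular":[0,0,0],"jaw":0},{"translation":[0,4,0],"angular":[0,0,0],"jaw":0},{"translation":[0,4,0],"angular":[0,0,0],"jaw":0},{"translation":[0,4,0],"angular":[0,0,0],"jaw":0},{"translation":[0,4,0],"angular":[0,0,0],"jaw":0},{"translation":[0,4,0],"angular":[0,0,0],"jaw":0}]'
python3 - <<'E'
from h import *
snap('wrist','w4')
E
```

```text
t: 6.15
ee_pos: [532.9, -190.5, 26.1]
orientation: [-3.14, -0.084, -0.0]
ft_force: [0.6, 4.9, 5.3]
width: 0.5
grasp_force: 3.0
```

View pics/w4.png

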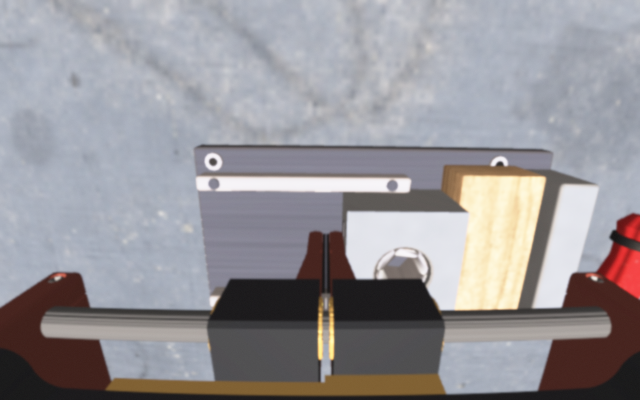

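The jaw is now against the block (465,200), with perhaps a small gap left at the fence. I'll keep pushing until the force rises.

```bash
python3 -m creep '[{"translation":[0,1,0],"angular":[0,0,0],"jaw":0},{"translation":[0,2,0],"angular":[0,0,0],"jaw":0},{"translation":[0,3,0],"angular":[0,0,0],"jaw":0},{"translation":[0,4,0],"angular":[0,0,0],"jaw":0},{"translation":[0,4,0],"angular":[0,0,0],"jaw":0},{"translation":[0,4,0],"angular":[0,0,0],"jaw":0},{"translation":[0,4,0],"angular":[0,0,0],"jaw":0},{"translation":[0,4,0],"angular":[0,0,0],"jaw":0}]'
```

```text
t: 7.2
ee_pos: [533.0, -193.1, 26.2]
orientation: [-3.138, -0.083, 0.001]
ft_force: [1.3, 14.8, 7.0]
width: 0.3
grasp_force: 7.0
```

```bash
python3 -m creep '[{"translation":[0,1,0],"angular":[0,0,0],"jaw":0},{"translation":[0,2,0],"angular":[0,0,0],"jaw":0},{"translation":[0,2,0],"angular":[0,0,0],"jaw":0},{"translation":[0,3,0],"angular":[0,0,0],"jaw":0},{"translation":[0,3,0],"angular":[0,0,0],"jaw":0},{"translation":[0,3,0],"angular":[0,0,0],"jaw":0},{"translation":[0,3,0],"angular":[0,0,0],"jaw":0},{"translation":[0,3,0],"angular":[0,0,0],"jaw":0}]'
```

```text
t: 8.2
ee_pos: [533.0, -193.2, 26.2]
orientation: [-3.134, -0.082, 0.003]
ft_force: [3.5, 30.3, 11.1]
width: 0.5
grasp_force: 15.2
```

```bash
python3 -m creep '[{"translation":[0,-15,0],"angular":[0,0,0],"jaw":0},{"translation":[0,-25,-10],"angular":[0,0,0],"jaw":0},{"translation":[0,-25,-60],"angular":[0,0,0],"jaw":0},{"translation":[0,-10,-115],"angular":[0,0,0],"jaw":0},{"translation":[0,20,-145],"angular":[0,0,0],"jaw":1},{"translation":[0,30,-145],"angular":[0,0,0],"jaw":1},{"translation":[0,30,-145],"angular":[0,0,0],"jaw":1},{"translation":[0,30,-145],"angular":[0,0,0],"jaw":1}]'
python3 - <<'E'
from h import *
import json
i=ctrl.camera_info('wrist');im=snap('wrist','w5');o=ctrl.get_obs();print(o['t'],o['ee_pos'])
json.dump({k:np.array(v).tolist() for k,v in i.items()},open('w5.json','w'))
for l in('lock_screw','jaw','wood_block'):
    for d in ctrl.look_for('wrist',l)[:2]:
        r=d['rect'];print(l,np.round(r),round(d['score'],2),at_z('wrist',((r[0]+r[2])/2,(r[1]+r[3])/2),50,i))
x0,y0=180,60
cv2.imwrite('pics/w5c.png',cv2.resize(im[60:260,230:500],None,fx=2.96,fy=2.96,interpolation=cv2.INTER_CUBIC)[:,:,::-1])
E
```

```text
t: 9.2
ee_pos: [533.7, -226.9, 169.1]
orientation: [-3.139, -0.084, 0.005]
ft_force: [1.0, -0.6, 0.5]
width: 37.2
grasp_force: 0.0
9.25 [ 533.86517875 -226.8728158   169.1414242 ]
lock_screw [316. 173. 343. 201.] 0.57 [ 537.09050735 -230.58832044   50.        ]
lock_screw [356. 133. 407. 224.] 0.47 [ 547.64914177 -277.15767177   50.        ]
jaw [295. 146. 363. 223.] 0.6 [ 539.83397321 -229.8398975    50.        ]
wood_block [357. 133. 406. 225.] 0.83 [ 547.37834025 -277.32268291   50.        ]
```

View pics/w5c.png

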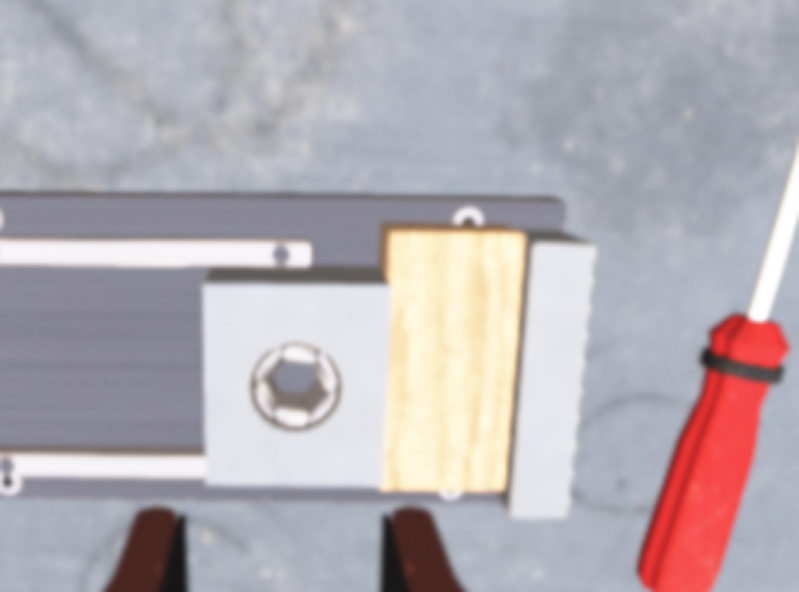

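```bash
python3 -m creep '[{"translation":[3,-30,-50],"angular":[0,0,0],"jaw":1},{"translation":[8,-75,-90],"angular":[0,0,0],"jaw":1},{"translation":[13,-130,-110],"angular":[0,0,0],"jaw":1},{"translation":[18,-190,-120],"angular":[0,0,0],"jaw":1},{"translation":[23,-250,-130],"angular":[0,0,0],"jaw":1},{"translation":[29,-305,-130],"angular":[0,0,0],"jaw":1},{"translation":[34,-355,-130],"angular":[0,0,0],"jaw":1},{"translation":[34,-355,-130],"angular":[0,0,0],"jaw":1}]'
python3 - <<'E'
from h import *
import json
ctrl.get_image('wrist');ctrl.get_image('wrist')
i=ctrl.camera_info('wrist');im=snap('wrist','w6');o=ctrl.get_obs();print(o['t'],o['ee_pos'])
json.dump({k:np.array(v).tolist() for k,v in i.items()},open('w6.json','w'))
for l in('key_stand','key_large','key_small'):
    for d in ctrl.look_for('wrist',l)[:3]:
        r=d['rect'];print(l,np.round(r),round(d['score'],2),at_z('wrist',((r[0]+r[2])/2,(r[1]+r[3])/2),110,i).round())
w5=cv2.imread('pics/w5.png')[:,:,::-1]
a=cv2.resize(w5[170:210,310:350],(400,400),interpolation=cv2.INTER_CUBIC)
b=cv2.resize(im[50:250,225:425],(400,400),interpolation=cv2.INTER_CUBIC)
cv2.imwrite('pics/w6c.png',np.hstack([a,b])[:,:,::-1])
print(at_z('wrist',(329.8,190.5),50,json.load(open('w5.json'))))
E
```

```text
t: 10.4
ee_pos: [549.3, 131.6, 300.2]
orientation: [-3.14, -0.092, 0.001]
ft_force: [-0.7, 0.2, -0.1]
width: 87.5
grasp_force: 0.0
10.55 [549.42171749 128.01180301 300.27897017]
key_stand [261. 141. 376. 218.] 0.8 [542. 136. 110.]
key_large [249. 163. 301. 250.] 0.84 [507. 185. 110.]
key_large [145. 160. 206. 238.] 0.76 [510. 302. 110.]
key_large [131. 263. 154. 275.] 0.55 [414. 353. 110.]
key_small [331. 160. 369. 220.] 0.92 [532.  99. 110.]
[ 534.07251467 -230.94367783   50.        ]
```

View pics/w6c.png

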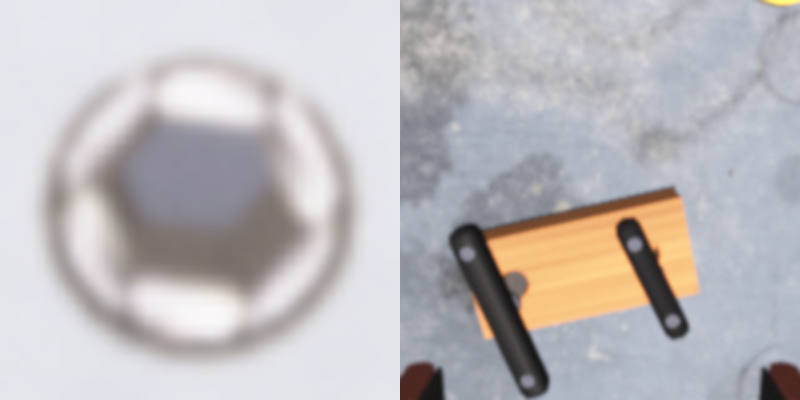

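Two black keys are in the stand. The long bar at wrist pixels (249–301, 163–250) is key_large: its bar is visibly longer and thicker than the one at (331–369, 160–220), which is key_small. The crop confirms both are black, so neither is a red or purple look-alike. The screw's hex corners sit about 34° clockwise from image up, so the corner yaw is about 29.5° mod 60. Now I'll measure the bar.

```bash
cat > bar.py <<'E'
from h import *
import json,sys
def bar(png,js,box,zt):
    i=json.load(open(js));im=cv2.imread(png);x0,y0,x1,y1=box
    g=im[y0:y1,x0:x1].max(2);m=(g<75).astype(np.uint8)
    m=cv2.morphologyEx(m,cv2.MORPH_CLOSE,np.ones((5,5),np.uint8))
    n,l,s,c=cv2.connectedComponentsWithStats(m);k=1+np.argmax(s[1:,4]);m=(l==k)
    v,u=np.nonzero(m);P=np.array([at_z('wrist',(a+x0,b+y0),zt,i)[:2] for a,b in zip(u,v)])
    (c,(w,h),a)=cv2.minAreaRect(P.astype(np.float32));
    bx=cv2.boxPoints((c,(w,h),a));e=[bx[1]-bx[0],bx[2]-bx[1]];d=max(e,key=np.linalg.norm)
    print('center',np.round(c,1),'size',round(w,1),round(h,1),'yaw',round(np.degrees(np.arctan2(d[1],d[0]))%180,1),len(u),'cam',np.array(i['world_from_camera'])[:3,3].round())
if __name__=='__main__':
    for z in(121,110): bar('pics/w6.png','w6.json',(240,155,310,258),z)
    bar('pics/w6.png','w6.json',(325,152,375,226),115)
    o=ctrl.get_obs();print(o['qpos'],o['ee_pos'],R.from_rotvec(o['orientation']).as_matrix().round(3))
E
python3 bar.py
```

```text
center [511.2 183.3] size 106.6 20.1 yaw 24.6 1284 cam [629. 133. 462.]
center [507.4 184.9] size 110.1 20.8 yaw 24.6 1284 cam [629. 133. 462.]
center [534.1  98.4] size 74.5 13.2 yaw 29.0 577 cam [629. 133. 462.]
[ 2.06432504e-01  2.51489223e-01  1.68920385e+00 -1.70346829e-04
  1.20118442e+00  1.72507261e+00] [549.71691832 127.22723644 300.58362406] [[ 0.999  0.052 -0.   ]
 [ 0.052 -0.999 -0.   ]
 [-0.     0.    -1.   ]]
```

```bash
python3 -m creep '[{"translation":[-13,-20,20],"angular":[0,0,-0.13],"jaw":0.5},{"translation":[-26,-40,50],"angular":[0,0,-0.26],"jaw":0.5},{"translation":[-38,-59,90],"angular":[0,0,-0.377],"jaw":0.5},{"translation":[-38,-59,125],"angular":[0,0,-0.377],"jaw":0.5},{"translation":[-38,-59,150],"angular":[0,0,-0.377],"jaw":0.5},{"translation":[-38,-59,150],"angular":[0,0,-0.377],"jaw":0.5},{"translation":[-38,-59,150],"angular":[0,0,-0.377],"jaw":0.5},{"translation":[-38,-59,150],"angular":[0,0,-0.377],"jaw":0.5}]'
python3 - <<'E'
from h import *
import json
i=ctrl.camera_info('wrist');im=snap('wrist','w7');o=ctrl.get_obs();print(o['t'],o['ee_pos'],R.from_rotvec(o['orientation']).as_matrix().round(3))
json.dump({k:np.array(v).tolist() for k,v in i.items()},open('w7.json','w'))
for l in('key_stand','key_large','key_small'):
    for d in ctrl.look_for('wrist',l)[:3]:
        r=d['rect'];print(l,np.round(r),round(d['score'],2),at_z('wrist',((r[0]+r[2])/2,(r[1]+r[3])/2),120,i).round())
E
```

```text
t: 11.7
ee_pos: [509.6, 185.3, 152.0]
orientation: [-3.069, -0.67, -0.004]
ft_force: [0.1, -0.1, 0.1]
width: 43.8
grasp_force: 0.0
11.75 [509.4495991  185.33805737 151.94328213] [[ 0.909  0.417  0.002]
 [ 0.417 -0.909  0.001]
 [ 0.002  0.    -1.   ]]
key_stand [286. 144. 470. 247.] 0.71 [543. 164. 120.]
key_large [311. 144. 340. 300.] 0.73 [513. 187. 120.]
key_large [ 88.  91. 218. 202.] 0.69 [514. 304. 120.]
key_large [  0. 218.  89. 289.] 0.67 [408. 356. 120.]
key_small [417. 188. 464. 280.] 0.67 [537. 114. 120.]
```

View pics/w7.png

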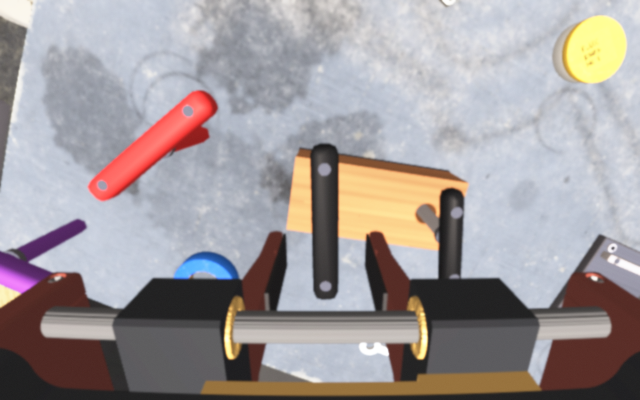

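The view shows the black bar running vertically from (325,145) to (326,298), squarely between the open fingers. The red key is at (150,145) and the small key at (450,235), both clear of the fingers.

Run:
```python
from h import *
import json
i=json.load(open('w7.json'));o=ctrl.get_obs();Rt=R.from_rotvec(o['orientation']).as_matrix();p=np.array(o['ee_pos'])
for z in(121,):
  for uv in((325,144.5),(325.5,299),(325,170),(326,287)):
    w=at_z('wrist',uv,z,i);print(w.round(1),(Rt.T@(w-p)).round(1))
im=cv2.imread('pics/w7.png').max(2);print(im[120:310:3,325],[ (r,np.nonzero(im[r,280:370]<75)[0][[0,-1]]+280) for r in(160,200,260,290)])
```

```text
[558.7 207.9 121. ] [54.5  0.3 30.4]
[460.6 162.6 121. ] [-53.5   0.5  30.3]
[544.4 201.3 121. ] [38.9  0.3 30.4]
[469.6 166.3 121. ] [-43.7   0.9  30.3]
[181 171 170 181 187 181 171 170  57  33  50  63  70  70  90 173 175 174
 165  77  72  71  72  71  72  72  73  73  72  72  72  72  71  71  72  72
  71  71  73  70  70  70  70  69  70  68  67  65  66  64  62  61  60  64
 161 175 175 110  55  53 190 216 212 203] [(160, array([312, 337])), (200, array([313, 336])), (260, array([280, 369])), (290, array([280, 336]))]
```

```bash
python3 -m creep '[{"translation":[-1.5,0.5,20],"angular":[0,0,0],"jaw":0.5},{"translation":[-1.5,0.5,40],"angular":[0,0,0],"jaw":0.5},{"translation":[-1.5,0.5,55],"angular":[0,0,0],"jaw":0.5},{"translation":[-1.5,0.5,61],"angular":[0,0,0],"jaw":0.5},{"translation":[-1.5,0.5,61],"angular":[0,0,0],"jaw":0},{"translation":[-1.5,0.5,61],"angular":[0,0,0],"jaw":0},{"translation":[-1.5,0.5,61],"angular":[0,0,0],"jaw":0},{"translation":[-1.5,0.5,61],"angular":[0,0,0],"jaw":0}]'
```

```text
t: 12.9
ee_pos: [507.9, 184.3, 90.3]
orientation: [-3.069, -0.671, -0.002]
ft_force: [-0.2, 0.3, 3.4]
width: 17.9
grasp_force: 30.0
```

```bash
python3 -m creep '[{"translation":[0,0,-10],"angular":[0,0,0],"jaw":0},{"translation":[0,0,-25],"angular":[0,0,0],"jaw":0},{"translation":[0,0,-45],"angular":[0,0,0],"jaw":0},{"translation":[0,0,-65],"angular":[0,0,0],"jaw":0},{"translation":[0,0,-85],"angular":[0,0,0],"jaw":0},{"translation":[0,0,-100],"angular":[0,0,0],"jaw":0},{"translation":[0,0,-100],"angular":[0,0,0],"jaw":0},{"translation":[0,0,-100],"angular":[0,0,0],"jaw":0}]'
python3 - <<'E'
from h import *
import json
i=ctrl.camera_info('wrist');im=snap('wrist','w8');o=ctrl.get_obs();Rt=R.from_rotvec(o['orientation']).as_matrix();p=np.array(o['ee_pos']);print(o['t'],p,o['ft_force'],o['width'],np.degrees(np.arctan2(Rt[1,0],Rt[0,0])),Rt[:,2])
g=im.max(2)[:,325];print([(r,g[r]) for r in range(120,312,3)])
# marker pixels: light spots on bar column
for uv in ((325,r) for r in (140,160,180,280,290,300)):
    w=at_z('wrist',uv,p[2]+18.7+11,i);print(uv,(Rt.T@(w-p)).round(1))
cv2.imwrite('pics/w8c.png',cv2.resize(im[100:320,250:400],None,fx=2.7,fy=2.7)[:,:,::-1])
E
```

```text
t: 13.9
ee_pos: [507.1, 184.1, 189.3]
orientation: [3.069, 0.671, -0.001]
ft_force: [0.1, 0.1, -1.7]
width: 17.7
grasp_force: 30.0
13.95 [506.89604036 184.00952155 188.98679336] [ 0.07762954 -0.25469055 -1.89644358] 17.905197190191764 24.68364806491603 [-1.30873573e-03 -4.39716501e-04 -9.99999047e-01]
[(120, np.uint8(169)), (123, np.uint8(181)), (126, np.uint8(187)), (129, np.uint8(179)), (132, np.uint8(172)), (135, np.uint8(171)), (138, np.uint8(166)), (141, np.uint8(160)), (144, np.uint8(105)), (147, np.uint8(131)), (150, np.uint8(215)), (153, np.uint8(249)), (156, np.uint8(136)), (159, np.uint8(24)), (162, np.uint8(32)), (165, np.uint8(41)), (168, np.uint8(54)), (171, np.uint8(65)), (174, np.uint8(71)), (177, np.uint8(74)), (180, np.uint8(74)), (183, np.uint8(75)), (186, np.uint8(142)), (189, np.uint8(174)), (192, np.uint8(174)), (195, np.uint8(175)), (198, np.uint8(175)), (201, np.uint8(173)), (204, np.uint8(95)), (207, np.uint8(74)), (210, np.uint8(74)), (213, np.uint8(72)), (216, np.uint8(72)), (219, np.uint8(74)), (222, np.uint8(73)), (225, np.uint8(74)), (228, np.uint8(73)), (231, np.uint8(73)), (234, np.uint8(74)), (237, np.uint8(73)), (240, np.uint8(75)), (243, np.uint8(73)), (246, np.uint8(74)), (249, np.uint8(73)), (252, np.uint8(73)), (255, np.uint8(74)), (258, np.uint8(73)), (261, np.uint8(74)), (264, np.uint8(73)), (267, np.uint8(73)), (270, np.uint8(73)), (273, np.uint8(72)), (276, np.uint8(71)), (279, np.uint8(72)), (282, np.uint8(70)), (285, np.uint8(70)), (288, np.uint8(70)), (291, np.uint8(70)), (294, np.uint8(69)), (297, np.uint8(68)), (300, np.uint8(68)), (303, np.uint8(67)), (306, np.uint8(66)), (309, np.uint8(65))]
(325, 140) [ 64.    0.1 -29.8]
(325, 160) [ 55.6   0.1 -29.8]
(325, 180) [ 47.    0.1 -29.8]
(325, 280) [ -1.7   0.  -29.7]
(325, 290) [ -7.2  -0.  -29.7]
(325, 300) [-12.8  -0.  -29.7]
```

```bash
python3 -m creep '[{"translation":[0,0,-40],"angular":[0,0,0],"jaw":0},{"translation":[-10,27,-55],"angular":[0,0,-0.02],"jaw":0},{"translation":[-30,80,-55],"angular":[0,0,-0.04],"jaw":0},{"translation":[-52,137,-55],"angular":[0,0,-0.08],"jaw":0},{"translation":[-74,195,-55],"angular":[0,0,-0.08],"jaw":0},{"translation":[-95,250,-50],"angular":[0,0,-0.08],"jaw":0},{"translation":[-116,305,-40],"angular":[0,0,-0.08],"jaw":0},{"translation":[-134,353,-25],"angular":[0,0,-0.08],"jaw":0}]'
python3 - <<'E'
from h import *
o=ctrl.get_obs();Rt=R.from_rotvec(o['orientation']).as_matrix();print(Rt.round(3),o['width'])
E
```

```text
t: 14.95
ee_pos: [532.9, -194.7, 213.8]
orientation: [-3.04, -0.792, 0.0]
ft_force: [0.8, 0.4, -1.3]
width: 18.0
grasp_force: 30.0
[[ 0.873  0.488 -0.   ]
 [ 0.488 -0.873  0.   ]
 [-0.    -0.    -1.   ]] 17.97983607839593
```

```bash
python3 -m creep '[{"translation":[-8,17,20],"angular":[0,0,0],"jaw":0},{"translation":[-16.5,34.5,40],"angular":[0,0,0],"jaw":0},{"translation":[-16.5,34.5,60],"angular":[0,0,0],"jaw":0},{"translation":[-16.5,34.5,64],"angular":[0,0,0],"jaw":0},{"translation":[-16.5,34.5,64],"angular":[0,0,0],"jaw":0},{"translation":[-16.5,34.5,64],"angular":[0,0,0],"jaw":0},{"translation":[-16.5,34.5,64],"angular":[0,0,0],"jaw":0},{"translation":[-16.5,34.5,64],"angular":[0,0,0],"jaw":0}]'
python3 - <<'E'
from h import *
i=ctrl.camera_info('wrist');im=snap('wrist','w9');im2=snap('side','s9')
p=[];
for _ in range(4):
    o=ctrl.get_obs();p.append(o['ee_pos']);ctrl.get_image('scene')
print(o['t'],np.mean(p,0),np.std(p,0))
tip=[535,-230.7,30+44];u=proj('side',[tip])[0];print(u)
a=cv2.resize(im[60:310,230:480],(400,400));x,y=int(u[0]),int(u[1])
b=cv2.resize(im2[y-40:y+10,x-25:x+25],(400,400),interpolation=cv2.INTER_CUBIC)
cv2.imwrite('pics/w9c.png',np.hstack([a,b])[:,:,::-1])
E
```

```text
t: 15.95
ee_pos: [535.8, -230.7, 151.2]
orientation: [3.039, 0.794, 0.001]
ft_force: [-0.1, -0.4, -1.5]
width: 17.9
grasp_force: 30.0
16.2 [ 535.63730444 -230.66423979  150.86281101] [0.03082468 0.01625293 0.07914316]
[328.06686049 156.99212007]
```

View pics/w9c.png

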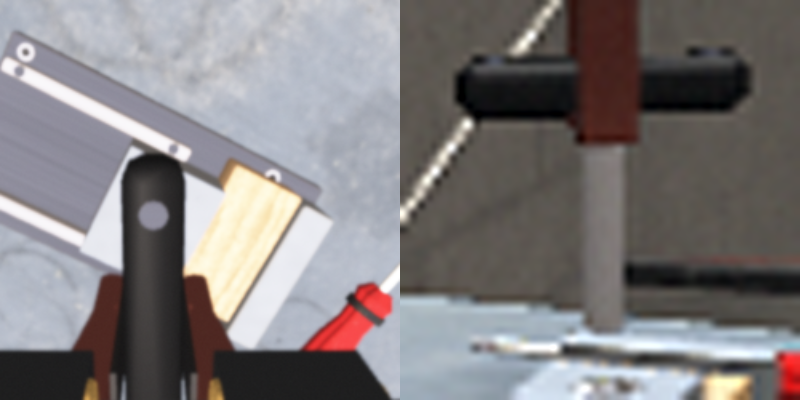

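The wrist view shows the bar held centrally over the screw. The side view shows the shank at about (328.6,150), hanging upright above the jaw. I'll lower it gently and watch the force.

```bash
python3 -m creep '[{"translation":[-0.5,-0.3,10],"angular":[0,0,0],"jaw":0},{"translation":[-0.5,-0.3,18],"angular":[0,0,0],"jaw":0},{"translation":[-0.5,-0.3,23],"angular":[0,0,0],"jaw":0},{"translation":[-0.5,-0.3,26],"angular":[0,0,0],"jaw":0},{"translation":[-0.5,-0.3,28],"angular":[0,0,0],"jaw":0},{"translation":[-0.5,-0.3,30],"angular":[0,0,0],"jaw":0},{"translation":[-0.5,-0.3,32],"angular":[0,0,0],"jaw":0},{"translation":[-0.5,-0.3,32],"angular":[0,0,0],"jaw":0}]'
```

```text
t: 17.25
ee_pos: [535.0, -230.6, 118.6]
orientation: [-3.04, -0.794, 0.0]
ft_force: [0.3, -0.2, -2.1]
width: 18.5
grasp_force: 30.0
```

```bash
python3 -m creep '[{"translation":[0,0,3],"angular":[0,0,0],"jaw":0},{"translation":[0,0,6],"angular":[0,0,0],"jaw":0},{"translation":[0,0,9],"angular":[0,0,0],"jaw":0},{"translation":[0,0,10.5],"angular":[0,0,0],"jaw":0},{"translation":[0,0,11.5],"angular":[0,0,0],"jaw":0},{"translation":[0,0,12.5],"angular":[0,0,0],"jaw":0},{"translation":[0,0,13],"angular":[0,0,0],"jaw":0},{"translation":[0,0,13],"angular":[0,0,0],"jaw":0}]'
python3 - <<'E'
from h import *
o=ctrl.get_obs();print(o['ft_force'],o['moment'],o['qpos'].round(3) if hasattr(o['qpos'],'round') else o['qpos'])
E
```

```text
t: 18.25
ee_pos: [535.1, -230.7, 106.2]
orientation: [3.039, 0.794, 0.0]
ft_force: [-2.5, -0.1, 4.5]
width: 18.0
grasp_force: 30.0
[-2.52363542 -0.11444198  4.47998759] [ 0.088415    0.45871492 -0.01084579] [-0.427  0.518  1.798  0.     0.825  0.633]
```

```bash
python3 -m creep '[{"translation":[0,0.1,0.3],"angular":[0,0,0.1],"jaw":0},{"translation":[0,0.2,0.3],"angular":[0,0,0.2],"jaw":0},{"translation":[0,0.3,0.3],"angular":[0,0,0.3],"jaw":0},{"translation":[-0.1,0.4,0.3],"angular":[0,0,0.4],"jaw":0},{"translation":[-0.1,0.4,0.3],"angular":[0,0,0.5],"jaw":0},{"translation":[-0.2,0.5,0.3],"angular":[0,0,0.6],"jaw":0},{"translation":[-0.2,0.6,0.3],"angular":[0,0,0.7],"jaw":0},{"translation":[-0.3,0.6,0.3],"angular":[0,0,0.8],"jaw":0}]'
python3 - <<'E'
from h import *
o=ctrl.get_obs();Rt=R.from_rotvec(o['orientation']).as_matrix();print(o['ft_force'],o['moment'],np.degrees(np.arctan2(Rt[1,0],Rt[0,0])))
E
```

```text
t: 19.25
ee_pos: [534.8, -230.9, 106.1]
orientation: [-3.108, 0.457, 0.001]
ft_force: [-3.1, 1.9, 8.8]
width: 18.1
grasp_force: 30.0
[-3.09288352  1.87414769  8.82904244] [0.62670067 0.75941189 0.27129302] -16.720378973406632
```

```bash
python3 -m creep '[{"translation":[-0.1,0,0],"angular":[0,0,0.1],"jaw":0},{"translation":[-0.1,0.1,0],"angular":[0,0,0.2],"jaw":0},{"translation":[-0.2,0.1,0],"angular":[0,0,0.3],"jaw":0},{"translation":[-0.3,0.1,0],"angular":[0,0,0.38],"jaw":0},{"translation":[-0.3,0.1,0],"angular":[0,0,0.44],"jaw":0},{"translation":[-0.3,0.1,0],"angular":[0,0,0.48],"jaw":0},{"translation":[-0.3,0.1,0],"angular":[0,0,0.5],"jaw":0},{"translation":[-0.3,0.1,0],"angular":[0,0,0.5],"jaw":0}]'
python3 - <<'E'
from h import *
o=ctrl.get_obs();Rt=R.from_rotvec(o['orientation']).as_matrix();print(o['ft_force'],o['moment'],np.degrees(np.arctan2(Rt[1,0],Rt[0,0])))
E
```

```text
t: 20.25
ee_pos: [534.6, -230.9, 106.1]
orientation: [-2.9, 1.207, 0.001]
ft_force: [-3.2, 2.8, 9.4]
width: 17.9
grasp_force: 30.0
[-3.19671024  2.81311778  9.39351416] [0.76068303 0.76923798 0.20111431] -45.20835889807832
```

Torque is still at the friction level, so I haven't reached the stop. I'll turn further.

```bash
python3 -m creep '[{"translation":[0,0,0],"angular":[0,0,0.04],"jaw":0},{"translation":[0,0,0],"angular":[0,0,0.08],"jaw":0},{"translation":[0,0,0],"angular":[0,0,0.12],"jaw":0},{"translation":[0,0,0],"angular":[0,0,0.15],"jaw":0},{"translation":[0,0,0],"angular":[0,0,0.15],"jaw":0},{"translation":[0,0,0],"angular":[0,0,0.15],"jaw":0},{"translation":[0,0,0],"angular":[0,0,0.15],"jaw":0},{"translation":[0,0,0],"angular":[0,0,0.15],"jaw":0}]'
python3 - <<'E'
from h import *
o=ctrl.get_obs();Rt=R.from_rotvec(o['orientation']).as_matrix();print(o['ft_force'],o['moment'],np.degrees(np.arctan2(Rt[1,0],Rt[0,0])))
E
```

```text
t: 21.25
ee_pos: [534.6, -230.8, 106.1]
orientation: [-2.801, 1.421, 0.001]
ft_force: [-3.3, 3.0, 7.5]
width: 17.6
grasp_force: 30.0
[-3.34662025  3.01400976  7.50273995] [0.80044276 0.74350761 0.20015173] -53.78583099245387
```

```bash
python3 -m creep '[{"translation":[0,0,0],"angular":[0,0,0.04],"jaw":0},{"translation":[0,0,0],"angular":[0,0,0.08],"jaw":0},{"translation":[0,0,0],"angular":[0,0,0.12],"jaw":0},{"translation":[0,0,0],"angular":[0,0,0.12],"jaw":0},{"translation":[0,0,0],"angular":[0,0,0.12],"jaw":0},{"translation":[0,0,0],"angular":[0,0,0.12],"jaw":0},{"translation":[0,0,0],"angular":[0,0,0.12],"jaw":0},{"translation":[0,0,0],"angular":[0,0,0.12],"jaw":0}]'
python3 - <<'E'
from h import *
im=snap('wrist','w10');i=ctrl.camera_info('wrist')
o=ctrl.get_obs();Rt=R.from_rotvec(o['orientation']).as_matrix();p=np.array(o['ee_pos']);print(p,o['ft_force'],o['moment'],np.degrees(np.arctan2(Rt[1,0],Rt[0,0])),o['qpos'])
g=im.max(2)
# marker on bar centroid and bar edges in rows
sub=g[175:215,305:345];m=(sub>110)&(sub<200)
for r in (165,180,195,210,230,250): print(r,np.nonzero(g[r,300:350]<80)[0][[0,-1]]+300)
E
```

```text
t: 22.25
ee_pos: [534.6, -230.8, 106.1]
orientation: [-2.711, 1.586, 0.001]
ft_force: [-2.9, 2.5, 8.9]
width: 17.6
grasp_force: 30.0
[ 534.6050185  -230.75432646  106.0839869 ] [-2.72599611  3.5675566   9.26365796] [0.86998281 0.68945444 0.14795028] -60.67489110699236 [-4.28239010e-01  5.17824742e-01  1.79873117e+00  8.27375437e-04
  8.25628617e-01  2.20097278e+00]
165 [308 341]
180 [306 344]
195 [307 344]
210 [307 343]
230 [308 343]
250 [300 348]
```

Run:
```python
from h import *
i=ctrl.camera_info('wrist');o=ctrl.get_obs();Rt=R.from_rotvec(o['orientation']).as_matrix();p=np.array(o['ee_pos'])
for n in('w8','w9','w10'):
    g=cv2.imread(f'pics/{n}.png')
    mx=g.max(2)
    rows=range(170,226,1);L=[];M=[]
    for r in rows:
        k=np.nonzero(mx[r,295:355]<88)[0]
        if len(k): L.append((r,k[0]+295,k[-1]+295))
    L=np.array(L);print(n,[(r,a,b) for r,a,b in L[::8].tolist()],'slopes',np.polyfit(L[:,0],L[:,1],1)[0].round(3),np.polyfit(L[:,0],L[:,2],1)[0].round(3))
    hsv=mx[160:230,315:337]; mk=hsv>120; v,u=np.nonzero(mk); print(' marker',u.mean()+315,v.mean()+160,len(u))
# jaw position check: side network
ctrl.get_image('side')
for l in('key_large','jaw','wood_block'):
    print(l,[(np.round(d['rect']),round(d['score'],2)) for d in ctrl.look_for('side',l)[:3]])
```

```text
w8 [(170, 307, 343), (178, 307, 344), (186, 307, 344), (194, 307, 344), (202, 307, 344), (210, 307, 344), (218, 307, 343)] slopes 0.0 -0.003
 marker 325.33976833976834 194.2934362934363 259
w9 [(170, 307, 343), (178, 307, 344), (186, 307, 344), (194, 307, 344), (202, 307, 344), (210, 307, 344), (218, 307, 343)] slopes 0.008 -0.006
 marker 325.3893442622951 194.24590163934425 244
w10 [(170, 307, 343), (178, 306, 344), (186, 306, 344), (194, 306, 344), (202, 307, 344), (210, 307, 344), (218, 307, 344)] slopes 0.023 -0.009
 marker 325.218487394958 194.21428571428572 238
key_large [(array([268., 235., 308., 302.]), 0.81), (array([329., 134., 334., 167.]), 0.73), (array([226., 207., 258., 263.]), 0.63)]
jaw []
wood_block []
```

```bash
python3 -m creep '[{"translation":[0,0,0],"angular":[0,0,0],"jaw":0},{"translation":[0,0,0],"angular":[0,0,0.02],"jaw":0},{"translation":[0,0,0],"angular":[0,0,0.04],"jaw":0},{"translation":[0,0,0],"angular":[0,0,0.06],"jaw":0},{"translation":[0,0,0],"angular":[0,0,0.08],"jaw":0},{"translation":[0,0,0],"angular":[0,0,0.1],"jaw":0},{"translation":[0,0,0],"angular":[0,0,0.12],"jaw":0},{"translation":[0,0,0],"angular":[0,0,0.14],"jaw":0}]'
python3 - <<'E'
from h import *
o=ctrl.get_obs();Rt=R.from_rotvec(o['orientation']).as_matrix();print(o['ft_force'],o['moment'],np.degrees(np.arctan2(Rt[1,0],Rt[0,0])),o['joint_torque'])
im=snap('wrist','w11');mx=im.max(2)
L=[]
for r in range(160,226):
    k=np.nonzero(mx[r,295:355]<88)[0]
    if len(k):L.append((r,k[0]+295,k[-1]+295))
L=np.array(L);print(L[::8].tolist(),np.polyfit(L[:,0],L[:,1],1)[0],np.polyfit(L[:,0],L[:,2],1)[0])
E
```

```text
t: 23.5
ee_pos: [534.6, -230.8, 106.1]
orientation: [-2.593, 1.773, 0.001]
ft_force: [-3.2, 3.4, 9.0]
width: 17.9
grasp_force: 30.0
[-3.18318493  3.39905067  9.01507043] [0.94334556 0.67358885 0.30894256] -68.71268092291143 [ -1.38612751 -49.79028225 -21.57374203  -0.31394865  -1.55157499
   0.08263143]
[[160, 312, 338], [168, 307, 342], [176, 306, 344], [184, 306, 344], [192, 306, 344], [200, 306, 344], [208, 307, 344], [216, 307, 343], [224, 307, 343]] -0.015718609748460614 0.028681765995198474
```

```bash
python3 -m creep '[{"translation":[0,0,0],"angular":[0,0,0],"jaw":0.25},{"translation":[0,0,0],"angular":[0,0,0],"jaw":0.5},{"translation":[0,0,0],"angular":[0,0,0],"jaw":0.5},{"translation":[0,0,-10],"angular":[0,0,0],"jaw":0.5},{"translation":[0,0,-25],"angular":[0,0,0],"jaw":0.5},{"translation":[0,0,-45],"angular":[0,0,0],"jaw":0.5},{"translation":[0,0,-60],"angular":[0,0,0],"jaw":0.5},{"translation":[0,0,-60],"angular":[0,0,0],"jaw":0.5}]'
python3 - <<'E'
from h import *
import json
ctrl.get_image('wrist')
i=ctrl.camera_info('wrist');im=snap('wrist','w12');o=ctrl.get_obs();Rt=R.from_rotvec(o['orientation']).as_matrix();p=np.array(o['ee_pos'])
print(p,np.degrees(np.arctan2(Rt[1,0],Rt[0,0])),o['ft_force'])
mx=im.max(2);L=[]
for r in range(130,310,4):
    k=np.nonzero(mx[r,300:352]<88)[0]
    if len(k):L.append((r,int(k[0]+300),int(k[-1]+300)))
print(L[::3])
print([(np.round(d['rect']),round(d['score'],2)) for d in ctrl.look_for('wrist','key_large')[:2]])
print('exp bar top ends',proj('wrist',[p+Rt@np.array([x,0,166-137]) for x in(54,-55,40.5,-42)],i).round())
E
```

```text
t: 24.55
ee_pos: [535.7, -231.8, 167.2]
orientation: [-2.593, 1.773, -0.005]
ft_force: [0.0, -0.4, 0.0]
width: 43.8
grasp_force: 0.0
[ 534.58390803 -231.25875799  165.44105136] -68.70808926983268 [-0.80849248  0.14852703  0.21535756]
[(146, 315, 334), (158, 311, 337), (170, 312, 338), (182, 312, 338), (194, 312, 338), (206, 313, 338), (218, 313, 338), (230, 313, 338), (242, 314, 338), (254, 314, 338), (266, 314, 339), (278, 315, 339), (290, 316, 339)]
[(array([308., 143., 341., 299.]), 0.87)]
exp bar top ends [[326. 146.]
 [326. 302.]
 [326. 168.]
 [326. 286.]]
```

```bash
python3 -m creep '[{"translation":[0,0,0],"angular":[0,0,-0.18],"jaw":0.5},{"translation":[0,0,0],"angular":[0,0,-0.36],"jaw":0.5},{"translation":[0,0,0],"angular":[0,0,-0.54],"jaw":0.5},{"translation":[0,0,0],"angular":[0,0,-0.72],"jaw":0.5},{"translation":[0,0,0],"angular":[0,0,-0.9],"jaw":0.5},{"translation":[0,0,0],"angular":[0,0,-1.08],"jaw":0.5},{"translation":[0,0,0],"angular":[0,0,-1.26],"jaw":0.5},{"translation":[0,0,0],"angular":[0,0,-1.44],"jaw":0.5}]'
python3 - <<'E'
from h import *
import json
ctrl.get_image('wrist')
i=ctrl.camera_info('wrist');im=snap('wrist','w13');o=ctrl.get_obs();Rt=R.from_rotvec(o['orientation']).as_matrix();print(o['ee_pos'],np.degrees(np.arctan2(Rt[1,0],Rt[0,0])))
json.dump({k:np.array(v).tolist() for k,v in i.items()},open('w13.json','w'))
# shank, screw head: where
for P in([534.3,-231,50],[534.3,-231,110]): print(proj('wrist',[P],i))
u,v=proj('wrist',[[534.3,-231,50]],i)[0].astype(int)
g=im.mean(2).astype(int)
for r in range(v-16,v+18,2): print(r,' '.join('%3d'%x for x in g[r,u-20:u+22:2]))
E
```

```text
t: 25.7
ee_pos: [534.2, -231.1, 164.4]
orientation: [-3.117, -0.386, 0.002]
ft_force: [0.2, -0.9, 0.2]
width: 43.9
grasp_force: 0.0
[ 534.18856795 -231.08465244  164.45053957] 13.868272749034725
[[325.38763874 192.07203396]]
[[325.22568241 215.09949204]]
176 237 237 237 237 237 237 237 237 234 231 230 232 235 237 239 238 238 237 237 238 238
178 237 237 237 237 237 235 228 212 184 189 212 216 213 218 231 238 238 238 237 238 238
180 237 237 237 237 234 212 212 218 212 199 200 221 232 232 212 227 237 239 238 238 238
182 237 237 238 235 209 210 239 240 233 183 139 160 197 230 236 229 227 236 238 238 238
184 237 238 238 224 199 231 223 212 173 127 119 123 133 155 199 231 191 226 237 238 238
186 237 238 235 202 222 203 174 147 122 118 118 118 119 119 182 245 236 200 234 238 238
188 238 239 225 162 217 205 136 120 117 120 120 118 117 117 172 248 250 196 226 237 238
190 238 239 213 176 237 234 138 119 117 120 119 119 119 117 153 247 251 207 218 238 238
192 237 237 208 198 246 241 148 120 119 119 121 120 121 117 135 242 247 196 214 237 238
194 237 237 209 198 249 245 152 119 119 121 121 120 120 118 126 233 238 169 216 237 238
196 237 237 219 171 247 246 149 119 120 122 122 121 121 119 117 189 223 163 225 238 239
198 237 237 229 168 222 238 143 119 120 122 121 119 121 119 120 195 216 188 234 238 239
200 238 237 235 204 149 200 131 119 121 122 120 121 120 120 121 180 174 218 236 237 237
202 237 237 237 230 190 154 123 118 112 104 102 107 112 115 117 137 197 233 236 236 236
204 237 237 237 236 229 178 111  93  84  86  87  85  82  88 107 161 229 235 234 233 229
206 237 237 236 236 234 182  89 101 125 138 140 133 122 100  73 133 196 190 182 159 133
208 237 235 235 233 220 135 113 128 118 113 107  99  80  65  33  45  61  50  38  32  26
```

```bash
python3 -m creep '[{"translation":[0,0,0],"angular":[0,0,-0.18],"jaw":0.5},{"translation":[0,0,0],"angular":[0,0,-0.36],"jaw":0.5},{"translation":[0,0,0],"angular":[0,0,-0.54],"jaw":0.5},{"translation":[0,0,0],"angular":[0,0,-0.72],"jaw":0.5},{"translation":[0,0,0],"angular":[0,0,-0.9],"jaw":0.5},{"translation":[0,0,0],"angular":[0,0,-1.08],"jaw":0.5},{"translation":[0,0,0],"angular":[0,0,-1.26],"jaw":0.5},{"translation":[0,0,0],"angular":[0,0,-1.44],"jaw":0.5}]'
python3 -m creep '[{"translation":[0,0,0],"angular":[0,0,-0.13],"jaw":0.5},{"translation":[0,0,0],"angular":[0,0,-0.25],"jaw":0.5},{"translation":[0,0,10],"angular":[0,0,-0.25],"jaw":0.5},{"translation":[0,0,10],"angular":[0,0,-0.25],"jaw":0.5},{"translation":[0,0,10],"angular":[0,0,-0.25],"jaw":0.5},{"translation":[0,0,10],"angular":[0,0,-0.25],"jaw":0.5},{"translation":[0,0,10],"angular":[0,0,-0.25],"jaw":0.5},{"translation":[0,0,10],"angular":[0,0,-0.25],"jaw":0.5}]'
python3 - <<'E'
from h import *
i=ctrl.camera_info('wrist');im=snap('wrist','w14');o=ctrl.get_obs();Rt=R.from_rotvec(o['orientation']).as_matrix();print(o['ee_pos'],np.degrees(np.arctan2(Rt[1,0],Rt[0,0])),o['qpos'])
mx=im.max(2);L=[]
for r in range(140,320,8):
    k=np.nonzero(mx[r,296:356]<88)[0]
    if len(k):L.append((r,int(k[0]+296),int(k[-1]+296)))
print(L)
E
```

```text
t: 26.8
ee_pos: [534.4, -231.2, 164.8]
orientation: [-2.094, -2.341, 0.0]
ft_force: [0.1, -0.4, -0.0]
width: 44.0
grasp_force: 0.0
t: 27.8
ee_pos: [534.8, -231.3, 155.5]
orientation: [1.788, 2.583, 0.0]
ft_force: [-1.0, -0.1, -0.9]
width: 44.3
grasp_force: 0.0
[ 534.79789423 -231.32161813  155.50401119] 110.61690367030286 [-4.28674862e-01  4.46764064e-01  1.77383265e+00  2.53034034e-05
  9.20726424e-01 -7.88523043e-01]
[(148, 311, 335), (156, 309, 337), (164, 310, 338), (172, 310, 337), (180, 310, 337), (188, 311, 338), (196, 311, 338), (204, 312, 338), (212, 312, 338), (220, 312, 339), (228, 313, 338), (236, 313, 338), (244, 314, 338), (252, 314, 338), (260, 314, 339), (268, 315, 339), (276, 315, 339), (284, 315, 339), (292, 316, 340), (300, 317, 339)]
```

```bash
python3 -m creep '[{"translation":[0,0,15],"angular":[0,0,0],"jaw":0.5},{"translation":[0,0,30],"angular":[0,0,0],"jaw":0.5},{"translation":[0,0,43],"angular":[0,0,0],"jaw":0.5},{"translation":[0,0,49],"angular":[0,0,0],"jaw":0.5},{"translation":[0,0,49],"angular":[0,0,0],"jaw":0},{"translation":[0,0,49],"angular":[0,0,0],"jaw":0},{"translation":[0,0,49],"angular":[0,0,0],"jaw":0},{"translation":[0,0,49],"angular":[0,0,0],"jaw":0}]'
python3 -m creep '[{"translation":[0,0,0.5],"angular":[0,0,0],"jaw":0},{"translation":[0,0,0.5],"angular":[0,0,0.05],"jaw":0},{"translation":[0,0,0.5],"angular":[0,0,0.1],"jaw":0},{"translation":[0,0,0.5],"angular":[0,0,0.15],"jaw":0},{"translation":[0,0,0.5],"angular":[0,0,0.2],"jaw":0},{"translation":[0,0,0.5],"angular":[0,0,0.25],"jaw":0},{"translation":[0,0,0.5],"angular":[0,0,0.3],"jaw":0},{"translation":[0,0,0.5],"angular":[0,0,0.35],"jaw":0}]'
python3 - <<'E'
from h import *
o=ctrl.get_obs();Rt=R.from_rotvec(o['orientation']).as_matrix();print(o['ft_force'],o['moment'],np.degrees(np.arctan2(Rt[1,0],Rt[0,0])))
E
```

```text
t: 28.85
ee_pos: [535.1, -231.6, 106.9]
orientation: [1.788, 2.582, 0.0]
ft_force: [0.6, -0.8, 0.9]
width: 17.9
grasp_force: 29.9
t: 29.85
ee_pos: [534.9, -231.6, 106.8]
orientation: [2.211, 2.23, 0.0]
ft_force: [-1.5, -1.1, 7.2]
width: 17.9
grasp_force: 29.9
[-1.53813941 -1.08122056  7.18761879] [-0.07219081  0.34358922  0.05207231] 90.49734015343454
```

```bash
python3 -m creep '[{"translation":[0,0,0],"angular":[0,0,0.02],"jaw":0},{"translation":[0,0,0],"angular":[0,0,0.04],"jaw":0},{"translation":[0,0,0],"angular":[0,0,0.06],"jaw":0},{"translation":[0,0,0],"angular":[0,0,0.08],"jaw":0},{"translation":[0,0,0],"angular":[0,0,0.1],"jaw":0},{"translation":[0,0,0],"angular":[0,0,0.12],"jaw":0},{"translation":[0,0,0],"angular":[0,0,0.14],"jaw":0},{"translation":[0,0,0],"angular":[0,0,0.15],"jaw":0}]'
python3 -c "
from h import *
o=ctrl.get_obs();Rt=R.from_rotvec(o['orientation']).as_matrix();print(o['ft_force'],o['moment'],np.degrees(np.arctan2(Rt[1,0],Rt[0,0])))"
python3 -m creep '[{"translation":[0,0,0],"angular":[0,0,0.02],"jaw":0},{"translation":[0,0,0],"angular":[0,0,0.04],"jaw":0},{"translation":[0,0,0],"angular":[0,0,0.06],"jaw":0},{"translation":[0,0,0],"angular":[0,0,0.08],"jaw":0},{"translation":[0,0,0],"angular":[0,0,0.1],"jaw":0},{"translation":[0,0,0],"angular":[0,0,0.12],"jaw":0},{"translation":[0,0,0],"angular":[0,0,0.14],"jaw":0},{"translation":[0,0,0],"angular":[0,0,0.15],"jaw":0}]'
python3 -c "
from h import *
o=ctrl.get_obs();Rt=R.from_rotvec(o['orientation']).as_matrix();print(o['ft_force'],o['moment'],np.degrees(np.arctan2(Rt[1,0],Rt[0,0])))"
```

```text
t: 30.85
ee_pos: [535.1, -231.5, 106.8]
orientation: [2.371, 2.06, 0.001]
ft_force: [-1.6, 0.5, 6.7]
width: 17.8
grasp_force: 29.9
[-1.58745004  0.48702509  6.71768414] [0.00785028 0.27184636 0.02370124] 81.96671413655187
t: 31.85
ee_pos: [534.6, -231.5, 106.8]
orientation: [2.519, 1.877, -0.0]
ft_force: [-2.0, -0.5, 7.5]
width: 17.8
grasp_force: 29.9
[-1.97444606 -0.47636258  7.51187605] [-0.03128342  0.5862534   0.09090557] 73.37786244961855
```

```bash
python3 -m creep '[{"translation":[0,0,0],"angular":[0,0,0.02],"jaw":0},{"translation":[0,0,0],"angular":[0,0,0.04],"jaw":0},{"translation":[0,0,0],"angular":[0,0,0.06],"jaw":0},{"translation":[0,0,0],"angular":[0,0,0.08],"jaw":0},{"translation":[0,0,0],"angular":[0,0,0.1],"jaw":0},{"translation":[0,0,0],"angular":[0,0,0.12],"jaw":0},{"translation":[0,0,0],"angular":[0,0,0.14],"jaw":0},{"translation":[0,0,0],"angular":[0,0,0.15],"jaw":0}]'
python3 - <<'E'
from h import *
im=snap('wrist','w15')
o=ctrl.get_obs();Rt=R.from_rotvec(o['orientation']).as_matrix();print(o['ft_force'],o['moment'],np.degrees(np.arctan2(Rt[1,0],Rt[0,0])))
mx=im.max(2);L=[]
for r in range(160,226,8):
    k=np.nonzero(mx[r,296:356]<88)[0]
    if len(k):L.append((r,int(k[0]+296),int(k[-1]+296)))
print(L)
E
```

```text
t: 32.85
ee_pos: [534.6, -231.4, 106.8]
orientation: [2.652, 1.684, -0.001]
ft_force: [-1.8, 0.0, 8.6]
width: 17.8
grasp_force: 29.9
[-3.32853491  0.34380897  8.92908064] [0.08368833 0.65146331 0.2683861 ] 64.80461094024895
[(160, 308, 341), (168, 305, 342), (176, 303, 343), (184, 305, 343), (192, 306, 343), (200, 306, 343), (208, 306, 343), (216, 306, 343), (224, 307, 343)]
```

Evidence that the screw is at its stop:
- The resistance was about 0.27 N·m over the first turn.
- At the stop the key cammed over one flat into the next slot. The near-zero torque zone is centred on yaw -96°, and the stop predicts corners at 24.3° mod 60, which is the same angle.

I'll ease the key back to the middle of that slot, release it and retreat.

```bash
python3 -m creep '[{"translation":[0,0,0],"angular":[0,0,-0.05],"jaw":0},{"translation":[0,0,0],"angular":[0,0,-0.1],"jaw":0},{"translation":[0,0,0],"angular":[0,0,-0.15],"jaw":0},{"translation":[0,0,0],"angular":[0,0,-0.2],"jaw":0},{"translation":[0,0,0],"angular":[0,0,-0.24],"jaw":0},{"translation":[0,0,0],"angular":[0,0,-0.24],"jaw":0},{"translation":[0,0,0],"angular":[0,0,-0.24],"jaw":0},{"translation":[0,0,0],"angular":[0,0,-0.24],"jaw":0}]'
python3 -c "
from h import *
o=ctrl.get_obs();Rt=R.from_rotvec(o['orientation']).as_matrix();print(o['ft_force'],o['moment'],np.degrees(np.arctan2(Rt[1,0],Rt[0,0])))"
```

```text
t: 33.9
ee_pos: [534.9, -231.7, 106.8]
orientation: [2.431, 1.988, 0.0]
ft_force: [-2.0, 0.0, 7.5]
width: 17.7
grasp_force: 30.0
[-1.99464285  0.04460544  7.45493139] [-0.15229669  0.41269307 -0.00132164] 78.5570483439033
```

```bash
python3 -m creep '[{"translation":[0,0,0],"angular":[0,0,0.02],"jaw":0},{"translation":[0,0,0],"angular":[0,0,0.04],"jaw":0},{"translation":[0,0,0],"angular":[0,0,0.06],"jaw":0},{"translation":[0,0,0],"angular":[0,0,0.08],"jaw":0},{"translation":[0,0,0],"angular":[0,0,0.1],"jaw":0},{"translation":[0,0,0],"angular":[0,0,0.12],"jaw":0},{"translation":[0,0,0],"angular":[0,0,0.14],"jaw":0},{"translation":[0,0,0],"angular":[0,0,0.15],"jaw":0}]'
python3 -c "
from h import *
o=ctrl.get_obs();Rt=R.from_rotvec(o['orientation']).as_matrix();print(o['ft_force'],o['moment'],np.degrees(np.arctan2(Rt[1,0],Rt[0,0])))"
```

```text
t: 34.9
ee_pos: [534.6, -231.5, 106.8]
orientation: [2.574, 1.801, -0.001]
ft_force: [-2.4, 0.1, 6.5]
width: 17.7
grasp_force: 30.0
[-2.41360515  0.08772909  6.51559469] [-0.13150041  0.6096125   0.1489899 ] 69.95952535943167
```

```bash
python3 -m creep '[{"translation":[0,0,0],"angular":[0,0,0.04],"jaw":0},{"translation":[0,0,0],"angular":[0,0,0.08],"jaw":0},{"translation":[0,0,0],"angular":[0,0,0.12],"jaw":0},{"translation":[0,0,0],"angular":[0,0,0.15],"jaw":0},{"translation":[0,0,0],"angular":[0,0,0.18],"jaw":0},{"translation":[0,0,0],"angular":[0,0,0.21],"jaw":0},{"translation":[0,0,0],"angular":[0,0,0.23],"jaw":0},{"translation":[0,0,0],"angular":[0,0,0.25],"jaw":0}]'
python3 - <<'E'
from h import *
im=snap('wrist','w16')
o=ctrl.get_obs();Rt=R.from_rotvec(o['orientation']).as_matrix();print(o['ft_force'],o['moment'],np.degrees(np.arctan2(Rt[1,0],Rt[0,0])))
mx=im.max(2);L=[]
for r in range(152,226,8):
    k=np.nonzero(mx[r,290:362]<88)[0]
    if len(k):L.append((r,int(k[0]+290),int(k[-1]+290)))
print(L)
E
```

```text
t: 35.9
ee_pos: [534.5, -231.4, 106.8]
orientation: [2.778, 1.466, -0.001]
ft_force: [-3.4, 0.3, 8.9]
width: 18.0
grasp_force: 30.0
[-3.57924379  0.26451417  8.1768981 ] [-0.01535292  0.70768508  0.33017371] 55.597004890207295
[(160, 309, 341), (168, 305, 342), (176, 304, 343), (184, 306, 343), (192, 306, 343), (200, 306, 343), (208, 306, 343), (216, 307, 343), (224, 307, 343)]
```

```bash
python3 -m creep '[{"translation":[0,0,0],"angular":[0,0,0.04],"jaw":0},{"translation":[0,0,0],"angular":[0,0,0.08],"jaw":0},{"translation":[0,0,0],"angular":[0,0,0.1],"jaw":0},{"translation":[0,0,0],"angular":[0,0,0.12],"jaw":0},{"translation":[0,0,0],"angular":[0,0,0.14],"jaw":0},{"translation":[0,0,0],"angular":[0,0,0.16],"jaw":0},{"translation":[0,0,0],"angular":[0,0,0.17],"jaw":0},{"translation":[0,0,0],"angular":[0,0,0.18],"jaw":0}]'
python3 - <<'E'
from h import *
o=ctrl.get_obs();Rt=R.from_rotvec(o['orientation']).as_matrix();print(o['t'],o['ft_force'],o['moment'],np.degrees(np.arctan2(Rt[1,0],Rt[0,0])))
E
python3 -m creep '[{"translation":[0,0,0],"angular":[0,0,0.04],"jaw":0},{"translation":[0,0,0],"angular":[0,0,0.08],"jaw":0},{"translation":[0,0,0],"angular":[0,0,0.1],"jaw":0},{"translation":[0,0,0],"angular":[0,0,0.12],"jaw":0},{"translation":[0,0,0],"angular":[0,0,0.14],"jaw":0},{"translation":[0,0,0],"angular":[0,0,0.16],"jaw":0},{"translation":[0,0,0],"angular":[0,0,0.17],"jaw":0},{"translation":[0,0,0],"angular":[0,0,0.18],"jaw":0}]'
python3 - <<'E'
from h import *
o=ctrl.get_obs();Rt=R.from_rotvec(o['orientation']).as_matrix();print(o['t'],o['ft_force'],o['moment'],np.degrees(np.arctan2(Rt[1,0],Rt[0,0])),o['qpos'][5])
E
```

```text
t: 36.95
ee_pos: [534.4, -231.4, 106.8]
orientation: [-2.899, -1.211, 0.001]
ft_force: [-3.0, -0.1, 8.8]
width: 17.6
grasp_force: 30.0
36.95 [-3.01190891 -0.13367951  8.81859078] [0.10250666 0.82626617 0.20360169] 45.340551355779695
t: 37.95
ee_pos: [534.2, -231.2, 106.7]
orientation: [-2.996, -0.945, 0.001]
ft_force: [-3.6, 0.9, 9.3]
width: 17.7
grasp_force: 30.0
37.95 [-3.59896467  0.89958942  9.32012697] [0.13076779 0.94810489 0.05058346] 34.9994954519291 0.5314145755246187
```

Robot time is not running, so I'll measure the screw's angle from pictures. I'll rectify w5 (before turning) and w13 (after) at screw-mouth height and compare the six-fold phase.

Run:
```python
from h import *
import json
from scipy.optimize import minimize
prof={}
for n in('w5','w13'):
    i=json.load(open(n+'.json'));im=cv2.imread(f'pics/{n}.png').mean(2).astype(np.float32)
    # find head centre: circle edge r=13 dark ring; search best centre
    th=np.radians(np.arange(0,360,1.0))
    def samp(c,r):
        P=np.stack([c[0]+r*np.cos(th),c[1]+r*np.sin(th),np.full_like(th,50)],1)
        uv=proj('wrist',P,i).astype(np.float32);return cv2.remap(im,uv[:,0].reshape(1,-1),uv[:,1].reshape(1,-1),cv2.INTER_CUBIC)[0]
    g=[(np.mean(np.sort(samp((x,y),12.8))[:]) if n=='w5' else samp((x,y),12.8)[[k for k in range(360) if np.cos(np.radians(k-14))>-0.2]].mean(),x,y) for x in np.arange(530,539,.4) for y in np.arange(-235,-227,.4)]
    v,x,y=min(g);print(n,'centre',x,y,v)
    for r in(8.3,8.8,9.3,9.8,10.3,10.8):
        s=samp((x,y),r); vis=np.ones(360,bool) if n=='w5' else np.cos(th-np.radians(14))>-0.05
        s=s-cv2.GaussianBlur(np.tile(s,3).reshape(1,-1),(0,0),25)[0][360:720]
        t=th[vis];A=np.stack([np.cos(6*t),np.sin(6*t),np.ones_like(t),np.cos(t),np.sin(t),np.cos(2*t),np.sin(2*t)],1);c=np.linalg.lstsq(A,s[vis],rcond=None)[0]
        ph=np.degrees(np.arctan2(c[1],c[0]))/6 # bright max angle
        print(n,r,'dark phase yaw mod60 %.1f'%((ph+30)%60),'amp %.1f'%np.hypot(c[0],c[1]))
```

```text
w5 centre 533.5999999999998 -230.59999999999994 184.63559
w5 8.3 dark phase yaw mod60 19.1 amp 9.2
w5 8.8 dark phase yaw mod60 18.5 amp 12.0
w5 9.3 dark phase yaw mod60 18.6 amp 14.4
w5 9.8 dark phase yaw mod60 19.2 amp 15.7
w5 10.3 dark phase yaw mod60 20.5 amp 15.4
w5 10.8 dark phase yaw mod60 22.9 amp 14.2
w13 centre 530.0 -231.79999999999995 191.71011
w13 8.3 dark phase yaw mod60 47.0 amp 2.1
w13 8.8 dark phase yaw mod60 44.5 amp 7.5
w13 9.3 dark phase yaw mod60 44.4 amp 13.4
w13 9.8 dark phase yaw mod60 45.5 amp 18.7
w13 10.3 dark phase yaw mod60 46.7 amp 21.7
w13 10.8 dark phase yaw mod60 47.9 amp 21.7
```

Run:
```python
from h import *
import json
th=np.radians(np.arange(0,360,1.0))
for n in('w5','w13'):
    i=json.load(open(n+'.json'));im=cv2.imread(f'pics/{n}.png').mean(2).astype(np.float32)
    def samp(c,r):
        P=np.stack([c[0]+r*np.cos(th),c[1]+r*np.sin(th),np.full_like(th,50)],1)
        uv=proj('wrist',P,i).astype(np.float32);return cv2.remap(im,uv[:,0].reshape(1,-1),uv[:,1].reshape(1,-1),cv2.INTER_CUBIC)[0]
    front=np.cos(th-np.radians(14))>-.1
    sel=np.ones(360,bool) if n=='w5' else front
    # edge: outside bright (r=14.5) minus rim (r=12.8), uniform
    best=min((np.std((samp((x,y),13.4))[sel])+0.3*samp((x,y),12.8)[sel].mean(),x,y) for x in np.arange(531,537.1,.3) for y in np.arange(-234,-228,.3))
    print(n,best)
    for c in(best[1:],(533.6,-230.6),(534.3,-231.0)):
        print(c,end=' ')
        for r in(9.3,9.8,10.3):
            s=samp(c,r);t=th[sel];A=np.stack([np.cos(6*t),np.sin(6*t),np.ones_like(t),np.cos(t),np.sin(t),np.cos(2*t),np.sin(2*t)],1);k=np.linalg.lstsq(A,s[sel],rcond=None)[0]
            print('%.1f(%.0f)'%((np.degrees(np.arctan2(k[1],k[0]))/6+30)%60,np.hypot(k[0],k[1])),end=' ')
        print()
    c=best[1:];s=samp(c,10);print(' '.join('%d:%d'%(a,s[a]) for a in range(0,360,6)))
```

```text
w5 (np.float32(74.775925), np.float64(533.9999999999995), np.float64(-230.09999999999985))
(np.float64(533.9999999999995), np.float64(-230.09999999999985)) 19.1(16) 18.9(17) 19.7(17) 
(533.6, -230.6) 18.6(15) 19.2(16) 20.5(16) 
(534.3, -231.0) 18.6(17) 18.3(16) 18.9(14) 
0:245 6:243 12:236 18:215 24:173 30:169 36:188 42:200 48:203 54:201 60:195 66:184 72:176 78:176 84:200 90:223 96:232 102:233 108:233 114:228 120:219 126:209 132:197 138:188 144:190 150:215 156:232 162:237 168:240 174:243 180:246 186:247 192:248 198:247 204:237 210:199 216:181 222:186 228:195 234:197 240:189 246:177 252:162 258:146 264:152 270:190 276:221 282:225 288:220 294:210 300:197 306:185 312:169 318:159 324:175 330:213 336:231 342:242 348:243 354:243
w13 (np.float32(70.34362), np.float64(534.5999999999995), np.float64(-229.49999999999983))
(np.float64(534.5999999999995), np.float64(-229.49999999999983)) 13.0(13) 16.0(11) 19.1(12) 
(533.6, -230.6) 11.2(8) 8.8(11) 9.2(12) 
(534.3, -231.0) 16.6(15) 14.8(18) 14.7(18) 
0:191 6:182 12:180 18:199 24:222 30:233 36:240 42:241 48:241 54:235 60:232 66:227 72:223 78:222 84:223 90:226 96:232 102:240 108:245 114:247 120:250 126:251 132:250 138:249 144:226 150:178 156:132 162:122 168:119 174:118 180:116 186:109 192:104 198:104 204:109 210:112 216:115 222:119 228:120 234:120 240:118 246:116 252:120 258:128 264:168 270:211 276:232 282:241 288:244 294:244 300:245 306:241 312:222 318:189 324:168 330:182 336:198 342:203 348:204 354:197
```

The two angles come out alike, as expected, because a turn to the stop is close to 60°. The torque pattern decides it. The screw stood still under 0.33 N·m clockwise while the key clicked over with a 60° period, whereas earlier it turned at about 0.25, so it is at its stop. I'll centre the key in the slot, release and retreat.

```bash
python3 -m creep '[{"translation":[0,0,0],"angular":[0,0,0.05],"jaw":0},{"translation":[0,0,0],"angular":[0,0,0.1],"jaw":0},{"translation":[0,0,0],"angular":[0,0,0.15],"jaw":0},{"translation":[0,0,0],"angular":[0,0,0.17],"jaw":0},{"translation":[0,0,0],"angular":[0,0,0.17],"jaw":0},{"translation":[0,0,0],"angular":[0,0,0.17],"jaw":0},{"translation":[0,0,0],"angular":[0,0,0.17],"jaw":0},{"translation":[0,0,0],"angular":[0,0,0.17],"jaw":0}]'
python3 -c "
from h import *
o=ctrl.get_obs();print(o['moment'],o['ft_force'])"
```

```text
t: 38.95
ee_pos: [534.4, -231.1, 106.7]
orientation: [-3.065, -0.687, 0.001]
ft_force: [-3.3, 0.6, 9.5]
width: 17.7
grasp_force: 30.0
[ 0.33610698  0.79297828 -0.01217048] [-3.30944078  0.62024809  9.52263054]
```

```bash
python3 -m creep '[{"translation":[0,0,0],"angular":[0,0,0],"jaw":0.25},{"translation":[0,0,0],"angular":[0,0,0],"jaw":0.5},{"translation":[0,0,0],"angular":[0,0,0],"jaw":0.5},{"translation":[0,0,-10],"angular":[0,0,0],"jaw":0.5},{"translation":[0,0,-30],"angular":[0,0,0],"jaw":0.5},{"translation":[0,0,-60],"angular":[0,0,0],"jaw":0.5},{"translation":[0,0,-90],"angular":[0,0,0],"jaw":0.5},{"translation":[0,0,-110],"angular":[0,0,0],"jaw":0.5}]'
python3 - <<'E'
from h import *
ctrl.get_image('wrist')
i=ctrl.camera_info('wrist');im=snap('wrist','w17');o=ctrl.get_obs();Rt=R.from_rotvec(o['orientation']).as_matrix();p=np.array(o['ee_pos']);print(p,o['ft_force'],np.degrees(np.arctan2(Rt[1,0],Rt[0,0])))
for l in('key_large','jaw','wood_block'):print(l,[(np.round(d['rect']),round(d['score'],2)) for d in ctrl.look_for('wrist',l)[:2]])
mx=im.max(2);L=[]
for r in range(130,300,8):
    k=np.nonzero(mx[r,300:352]<88)[0]
    if len(k):L.append((r,int(k[0]+300),int(k[-1]+300)))
print(L)
d=Rt[:2,0]
for z in (137,159):print(z,proj('wrist',[[534.2-d[0]*s,-231-d[1]*s,z] for s in(55,-55)],i).round().tolist())
ctrl.get_image('side');print([(np.round(d['rect']),round(d['score'],2)) for d in ctrl.look_for('side','key_large')[:4]],proj('side',[[534.2,-231,137],[534.2,-231,52]]).round())
E
```

```text
t: 39.95
ee_pos: [535.2, -231.6, 218.1]
orientation: [3.064, 0.687, 0.003]
ft_force: [0.0, -0.3, -0.4]
width: 43.8
grasp_force: 0.0
[ 536.18150886 -231.9678566   218.82210757] [-0.54667675 -0.05662868 -0.14743198] 25.25687459674996
key_large [(array([312., 135., 335., 262.]), 0.61)]
jaw [(array([286., 145., 363., 209.]), 0.91)]
wood_block [(array([334., 143., 396., 228.]), 0.95)]
[(138, 314, 331), (146, 312, 332), (154, 312, 332), (162, 313, 332), (170, 313, 332), (178, 312, 332), (186, 313, 332), (194, 313, 332), (202, 313, 332), (210, 313, 332), (218, 313, 332), (226, 313, 332), (234, 313, 332), (242, 313, 332), (250, 314, 332), (258, 315, 331)]
137 [[323.0, 266.0], [322.0, 136.0]]
159 [[323.0, 279.0], [322.0, 140.0]]
[(array([224., 207., 256., 260.]), 0.95), (array([311., 135., 348., 167.]), 0.74), (array([269., 234., 304., 303.]), 0.73)] [[328. 137.]
 [328. 164.]]
```

The key stands upright and fully home: its bar spans rows 135–262, and 136–266 is expected at z = 137. The robot is clear, so I'll hand in.

```bash
python3 -c "
from h import *
print(ctrl.close_job())"
```

```text
the job is handed in; nothing more can be done
None
```

I handed the job in at about 40 s of the 69 allowed: the jaw grips the block against the fence and the large key stands home in the screw, but "screw at its stop" is inferred from the torque (it stood still under 0.33 N·m while the key clicked over flats), because the pictures could not show its angle.

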